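# Drift a stuck gauge pin out of its slanting bore

## Robot

A 7-joint arm with a two-finger parallel gripper is mounted at the origin on a cart in front of the work surface, level with it; the furniture and walls round the work are solid. World frame = base frame: x ahead of the robot, y to its left, z up, the work surface at z = 0. Lengths are in mm, angles in rad, forces in N, time in s.
With the tool pointing down it reaches from about 425 to 800 mm from the base axis. Payload 8.3 kg.
Tool frame: the origin (TCP) lies midway between the tips of the shut fingers; the grasp point (between the pads) lies behind it (r.tcp_to_grasp is the z of the grasp point in the tool frame, in mm); z points along the fingers, y is the direction in which the jaws open and shut (so a half turn about z gives the same grasp; the last joint's range is limited). The gripper opens to 85 mm and grips with 20 to 120 N. Pads are 22 mm wide; open, the fingers measure 114 mm over their backs; the gripper's body (76 mm by 85 mm) begins 54 mm behind the grasp point. The pads swing forward as they close: fully open they stand 13 mm farther back than shut.
Start: joints at [-1.303, 0.383, 0.016, 1.37, -0.006, 1.388, -0.046], TCP at [202.948, 591.114, 231.279] pointing down, gripper open.
Joint ranges: [-2.95, 2.95], [-0.25, 2.06], [-1.52, 1.56], [0.18, 2.33], [-1.44, 4.58], [0.02, 2.06], [-3.01, 3.01]. Speed limits (rad/s): [2.39, 2.39, 3.01, 3.01, 3.14, 3.14, 3.14].

## Interface

Orientations are given as a rotation vector (axis times angle).
In Python, from bench import r gives the robot as it stands.
- The arm moves only by the tool step_arm, never from a script. Its argument "commands" is a list that holds one entry, the list of rows, each a list of 4 numbers: the shift along the tool's x, y, z as a fraction of full scale, then the turn about the tool's z as a fraction of full scale. In form: [[[x, y, z, turn], ...]]. A call has 1 to 8 rows; each row shifts and turns the pose as measured when the row begins, along the tool's axes as they then stand; what a row does not reach is not made up. Full scale, the value 1, is 0.2 m for a shift and pi rad for a turn. A row lasts 1/10 s, in which the tool goes at most 50 mm and 8.59 degrees, less where a joint would pass 70% of its speed; a pose out of reach is approached as far as the arm can. A call with a number of a shift or a turn outside -1 to 1 is refused whole. A call with a gripper value outside its range is refused whole. "grip" is the opening, from -1 (shut) to 1 (fully open), set as the call begins (left out, the last holds). The fingers move at their own pace and stop on an object; "squeeze" is the grip in N (left out, the last holds). Time passes only in rows, so rows that do not move let the fingers close. It gives the time, the measured TCP pose, the force and the opening at its end, in the units of the state.
- r.state(): the state, without advancing time (a new reading comes with each control period).
- r.get_image(name): name is "side" or "top" or "wrist"; returns the picture (384x512x3 uint8, blue, green, red); there is no depth.
- r.camera_info(name): a dict with "intrinsics" (3x3 intrinsics, pixels), "R" (3x3) and "t" (3): a world point X has camera coordinates R X + t. Camera axes: x right, y down, z forward; pixel columns grow to the right and rows downward; lengths in mm; the calibration is good to about 2 mm. A picture is of the moment at which its call begins: read the wrist's pose just before it. camera_info takes no time and is no camera call; for the wrist camera it gives the pose at the moment of the call.
- r.hand_in(): hands the job in, once; it reports no verdict.
The state is a dict: "t": time; "joint_positions": joint angles; "joint_velocities": joint speeds; "effort": joint torques, N m; "ee_pos": TCP position; "tool_rot": TCP orientation; "contact_force": force on the tool from outside, world axes, zero at the start; "torque": the same for the moment, N m; "grip_width": opening from 0.0 (shut) to 1.0 (fully open).
Only numpy, scipy, OpenCV 4.12 (cv2) and the standard library are available. Lean on these libraries where they do the work, as an engineer would, in place of code of your own. Each camera call takes 0.05 s, during which the arm holds its last target.

## Task

A steel gauge pin is stuck in the slanting bore of the push-out stand. Take the drift out of its holder, push its blade down the bore from the upper end, all the way, so that the pin comes out below and slides down the V-trough to the stop; then draw the drift out and put it back in its holder, upright with its collar resting on the holder's top, and let go. Leave the other things on the bench where they are.

Things in the scene. Friction and masses are not known exactly. Their poses are not given: they have to be found in the camera images.
- stand: push-out stand, fixed to the bench: a dark base plate 270 x 90 x 8 mm carrying a slanting guide block at one end and a V-trough that runs down to the other. Origin: on the bench under the lower end of the bore; x points along the base from the guide block towards the trough's stop, z up. The base reaches from x = -90 to +180 mm and y = -45 to +45 mm.
- guide_block: aluminium block 56 x 56 x 80 mm on the stand, leaning 30 degrees from vertical, upper end away from the trough. Origin: middle of the bore's lower end, 140 mm above the bench; z points up along the bore (the drift goes in along -z). Round through bore, 22 mm wide, 80 mm long, mouth chamfered 3 mm. A spring detent near its lower end grips the pin: pushing takes 5 to 15 N the whole way.
- bore_mouth (a point): middle of the bore's upper end, flush with the block's upper end face, 80 mm up the bore from the guide block's origin, about 209 mm above the bench.
- trough: bright steel V-trough on the stand with a 90 degree fold, very smooth, 180 mm long, falling 22 degrees from under the bore to an upright stop plate. Origin: on the fold at the stop plate; x points down along the fold, z out of the trough.
- pin_center (a point): centre of the gauge pin, a plain bright steel cylinder 20 mm in diameter and 62 mm long (about 0.1 kg) with 2 mm chamfers; z is its long axis. It starts inside the bore, its top end about 5 mm below the bore's mouth.
- drift_grip (a point): centre of the drift's handle. Straight steel tool, 168 mm, 0.22 kg: round blade 14 mm wide, 100 mm long, chamfered tip; collar 34 mm wide, 8 mm thick; dark round handle 26 mm wide, 60 mm long. The point is half-way along the handle, 38 mm above the collar's underside, 138 mm above the tip; z points from tip to handle. Starts upright in its holder.
- drift_tip (a point): middle of the tip of the drift's blade, 138 mm from drift_grip along the drift's axis. With the collar against the bore's mouth the tip stands 20 mm out of the bore's lower end.
- holder_top (a point): middle of the top face of the drift holder, 115 mm above the bench: an aluminium block 50 x 50 mm on an 80 x 80 x 8 mm foot, fixed to the bench, with an upright hole 20 mm in diameter, 107 mm deep, its mouth widened by a 3 mm chamfer. The drift hangs in it by its collar.
- setting_master: stepped steel cylinder 30 mm in diameter, 43 mm high, a bystander; origin under its centre.
- sample_dish: clear round dish 64 mm in diameter, 15 mm high, a bystander; origin under its centre.
- calculator: calculator 128 x 68 x 14 mm, a bystander; origin under its centre.
- tape_roll: roll of tape 66 mm in diameter, 18 mm high, lying flat, a bystander; origin under its centre.
- ring_gauge_1: steel ring 46 mm in diameter, 14 mm high, a bystander; origin under its centre.
- marker_1: black marker pen 133 mm long, 16 mm thick, lying on the bench, a bystander; origin under its centre.

How it is judged (in metres and radians):
On the way, in this order (a step that is already met when the one before it is completed fails the run):
1. the drift's blade is at least 5 mm down the bore from its upper end, while the pin is still in the bore (z of drift_tip in the frame of guide_block between 0 and 0.075 m and z of drift_grip in the frame of guide_block above 0.1 m and angle between the z axis of drift_grip and the z axis of guide_block, either way round below 0.15 rad and distance between pin_center and guide_block below 0.055 m and z of pin_center in the frame of guide_block above 0 m and x of drift_tip in the frame of guide_block between -0.012 and 0.012 m and y of drift_tip in the frame of guide_block between -0.012 and 0.012 m), for 0.05 s.
2. the drift is in the bore with its tip past the lower end or within 15 mm of it, and the pin is out of the bore below (z of drift_tip in the frame of guide_block below 0.015 m and z of drift_grip in the frame of guide_block above 0.1 m and angle between the z axis of drift_grip and the z axis of guide_block, either way round below 0.15 rad and distance between pin_center and bore_mouth above 0.105 m and x of drift_tip in the frame of guide_block between -0.012 and 0.012 m and y of drift_tip in the frame of guide_block between -0.012 and 0.012 m), for 0.05 s.
At the end, for the whole second after the job is handed in: the pin lies at rest in the V-trough along the fold (within 7 degrees), its lower end within about 9 mm of the stop; the drift stands upright (within 6 degrees) in its holder with its collar on the holder's top (within 6 mm), released and at rest (x of pin_center in the frame of trough between -0.04 and -0.025 m and z of pin_center in the frame of trough between 0.008 and 0.022 m and angle between the z axis of pin_center and the x axis of trough, either way round below 0.12 rad and linear speed of each of gauge_pin, drift below 0.02 m/s and horizontal distance between drift_tip and holder_top below 0.01 m and distance between drift_grip and holder_top below 0.044 m and angle between drift_grip's own z axis and vertical below 0.1 rad); the robot touches nothing.
It fails at once if a bystander is moved more than 30 mm (distance of any of setting_master, sample_dish, calculator, tape_roll, ring_gauge_1, marker_1 from where it was at the start of the episode above 0.03 m).
It also fails if it takes over 72 s, if anything falls off the work surface, if the arm or the gripper's body presses on something with over 40 N, if the wrist force passes 120 N, or if a joint passes its speed limit or range.

## Working session

There is one attempt and no reset: what is moved stays moved. The work goes in short steps, Python scripts to look and compute and a tool call to move; the robot and the scene stay as the last step left them, time stands still between calls to the robot, and variables do not carry over. Pictures are saved under pics/ and viewed, and the job is handed in when it is done.

Besides the shell and the picture viewer there is one more tool, called after "Request:" as name(argument=value, ...) on one line, values as JSON. step_arm: Moves the arm, as the interface text tells. Shift numbers are shares of 0.2 m and turn numbers shares of pi rad, none past 1 either way. Its arguments: {"type":"object","properties":{"commands":{"type":"array","items":{"type":"array","items":{"type":"array","items":{"type":"number","minimum":-1,"maximum":1}}}},"grip":{"type":"number"},"squeeze":{"type":"number"}},"required":["commands"]}

```bash
mkdir -p pics; ls; cat > h.py <<'E'
from bench import r
import numpy as np, cv2
from scipy.spatial.transform import Rotation as Ro
def ray(n,u,v):
    c=r.camera_info(n);K=np.array(c["intrinsics"]);R=np.array(c["R"]);t=np.array(c["t"])
    d=R.T@np.linalg.solve(K,[u,v,1.]);o=-R.T@t
    return o,d/np.linalg.norm(d)
def plane(n,u,v,z):
    o,d=ray(n,u,v);return o+d*(z-o[2])/d[2]
def proj(n,X):
    c=r.camera_info(n);K=np.array(c["intrinsics"]);p=K@(np.array(c["R"])@np.array(X,float)+np.array(c["t"]));return p[:2]/p[2]
def tri(a,b):
    (o1,d1),(o2,d2)=ray(*a),ray(*b)
    s=np.linalg.lstsq(np.stack([d1,-d2],1),o2-o1,rcond=None)[0]
    p,q=o1+d1*s[0],o2+d2*s[1];return (p+q)/2,np.linalg.norm(p-q)
E
python3 - <<'E'
from h import *
s=r.state();print(s, r.tcp_to_grasp); print(Ro.from_rotvec(s['tool_rot']).as_matrix().round(3))
for n in ("side","top","wrist"):
    cv2.imwrite(f"pics/{n}0.png",r.get_image(n)); c=r.camera_info(n);print(n,np.round(-np.array(c["R"]).T@np.array(c["t"])),np.round(c["R"],2).tolist(),c["intrinsics"][0])
E
```

```text
pics
{'t': 0.0, 'joint_positions': array([-1.30285053,  0.38423123,  0.016354  ,  1.3711417 , -0.00630812,
        1.38820928, -0.04647639]), 'joint_velocities': array([ 0.0005037 ,  0.00022969,  0.00325   , -0.00018786, -0.0016953 ,
       -0.00041351, -0.00099659]), 'effort': array([ 1.74982280e-03, -6.27604151e+01,  8.45411215e-01, -3.71818042e+01,
        1.66632060e-02,  1.44126476e-02, -9.32482891e-06]), 'ee_pos': array([202.81649878, 590.64776562, 230.28866737]), 'tool_rot': array([-5.17112812e-01, -3.09843527e+00,  3.01166388e-03]), 'contact_force': array([-0.07853002, -0.26628466, -0.00093018]), 'torque': array([ 0.01520934, -0.00895992, -0.01010943]), 'grip_width': 1.0038984399092754} -18.700000000000003
[[-0.946  0.325 -0.001]
 [ 0.325  0.946 -0.002]
 [-0.    -0.002 -1.   ]]
side [ 482. 1134. 1116.] [[-1.0, -0.03, -0.01], [-0.01, 0.67, -0.75], [0.03, -0.75, -0.67]] [459.19433908   0.         257.78799754]
top [ 232.    2. 1816.] [[0.01, -1.0, 0.0], [-0.99, -0.01, -0.15], [0.15, 0.0, -0.99]] [411.97152151   0.         258.63998713]
wrist [128. 616. 374.] [[0.32, 0.95, -0.0], [0.9, -0.31, 0.3], [0.29, -0.1, -0.95]] [270.50620642   0.         255.69293043]
```

View pics/side0.png

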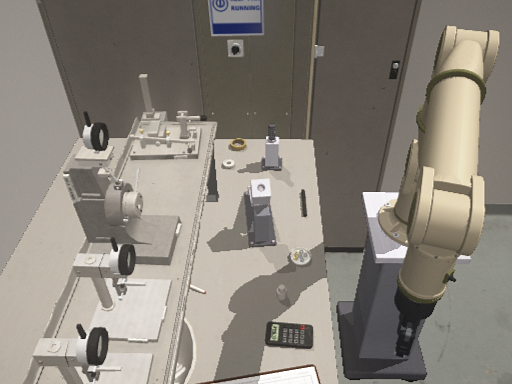

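View pics/top0.png

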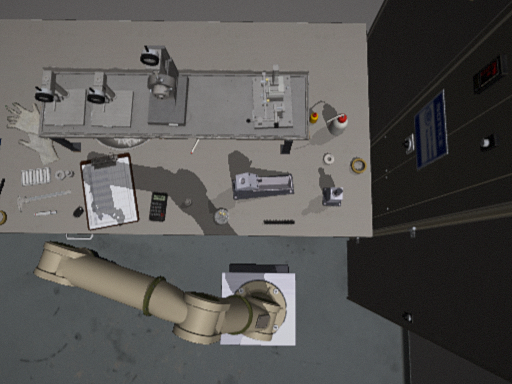

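View pics/wrist0.png

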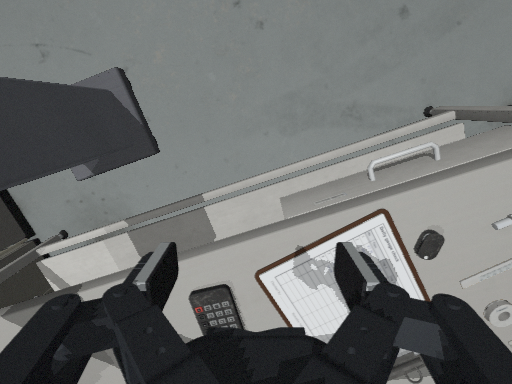

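```bash
python3 - <<'E'
import cv2
a=cv2.imread("pics/top0.png")[140:240,215:385];b=cv2.imread("pics/side0.png")[115:265,200:330]
cv2.imwrite("pics/c1.png",cv2.resize(a,None,fx=4.5,fy=4.5,interpolation=cv2.INTER_CUBIC))
cv2.imwrite("pics/c2.png",cv2.resize(b,None,fx=4,fy=4,interpolation=cv2.INTER_CUBIC))
from h import *
for p in [(262,185),(333,196),(290,185),(358,165),(329,158),(280,222)]: print(p,plane("top",*p,0).round())
E
```

```text
(262, 185) [533. -11.   0.]
(333, 196) [ 487. -327.    0.]
(290, 185) [ 535. -136.    0.]
(358, 165) [ 630. -442.    0.]
(329, 158) [ 660. -312.    0.]
(280, 222) [369. -92.   0.]
```

View pics/c1.png

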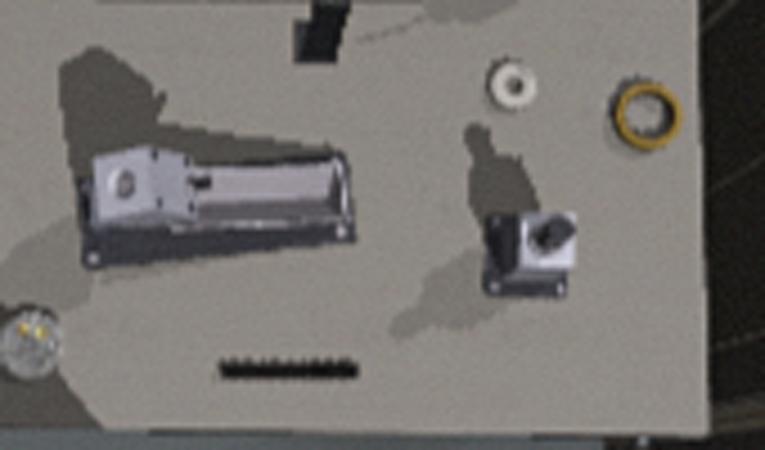

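View pics/c2.png

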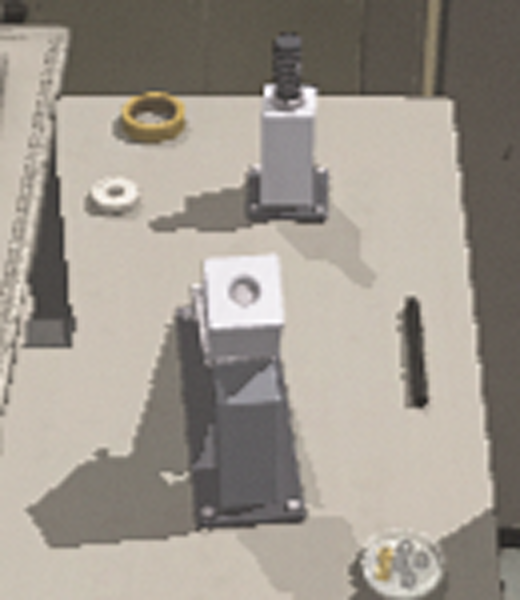

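```bash
python3 - <<'E'
from h import *
f=lambda x,y:(x/4.5+215-.4,y/4.5+140-.4)
g=lambda x,y:(x/4+200-.4,y/4+115-.4)
print("mouth",tri(("top",*f(125,185)),("side",*g(245,292))), plane("side",*g(245,292),209))
print("holder", plane("side",*g(289,103),115),plane("top",*f(548,242),115))
print("handletop",tri(("top",*f(560,228)),("side",*g(287,38))))
print("base edge",[plane("top",*f(*p),8).round() for p in [(80,268),(355,242),(92,258),(343,231),(340,152)]])
print("base side",[plane("side",*g(*p),8).round() for p in [(197,525),(304,520)]])
E
```

```text
mouth (array([515.34959775,  68.85313073, 206.3930119 ]), np.float64(0.21919342942874967)) [515.36291545  71.87245016 209.        ]
holder [ 483.89087506 -315.65351377  115.        ] [ 482.27315761 -320.56808803  115.        ]
handletop (array([ 485.51243472, -318.19836996,  185.61411321]), np.float64(1.8210842453824208))
base edge [array([467., 120.,   8.]), array([ 496., -151.,    8.]), array([477., 108.,   8.]), array([ 507., -139.,    8.]), array([ 586., -136.,    8.])]
base side [array([554., 128.,   8.]), array([468., 121.,   8.])]
```

Request:
step_arm(commands=[[[0, 0, -0.25, 0.045], [0, 0, -0.25, 0.045], [0, 0, -0.25, 0.045], [0, 0, 0, 0.045], [0, 0, 0, 0.045], [0, 0, 0, 0.045], [0, 0, 0, 0.045], [0, 0, 0, 0.045]]])

```text
t: 0.95
ee_pos: [202.4, 589.0, 381.8]
tool_rot: [2.142, 2.291, -0.015]
contact_force: [-0.2, 0.0, -0.3]
grip_width: 1.0
```

Request:
step_arm(commands=[[[-0.2, 0.15, 0, 0], [-0.2, 0.15, 0, 0], [-0.2, 0.15, 0, 0], [-0.2, 0.15, 0, 0], [-0.2, 0.15, 0, 0], [-0.2, 0.15, 0, 0], [-0.2, 0.15, 0, 0], [-0.2, 0.15, 0, 0]]])

```text
t: 1.75
ee_pos: [457.7, 287.5, 378.6]
tool_rot: [2.133, 2.302, -0.028]
contact_force: [1.2, 0.8, 0.5]
grip_width: 1.0
```

Request:
step_arm(commands=[[[-0.2, 0.15, 0, 0], [-0.2, 0.1, 0, 0], [-0.2, 0.1, 0, 0], [-0.1, 0, 0, 0], [0, 0, 0, 0]]])

```text
t: 2.25
ee_pos: [542.4, 139.9, 378.6]
tool_rot: [2.146, 2.287, -0.033]
contact_force: [-0.7, 1.2, -0.1]
grip_width: 0.996
```

```bash
python3 - <<'E'
from h import *
s=r.state();print(s['t'],s['ee_pos'],Ro.from_rotvec(s['tool_rot']).as_matrix().round(3).tolist(),s['joint_positions'].round(2))
cv2.imwrite("pics/w1.png",r.get_image("wrist"))
print(proj("wrist",[515,70,209]),proj("wrist",[484,-318,115]))
E
```

```text
2.25 [542.36404693 139.94332241 378.59190561] [[-0.064, 0.998, -0.01], [0.998, 0.064, -0.019], [-0.019, -0.012, -1.0]] [-0.73  0.25  0.54  1.26 -0.11  1.68 -0.15]
[233.52250341 225.60095031] [215.21931025 375.27083354]
```

View pics/w1.png

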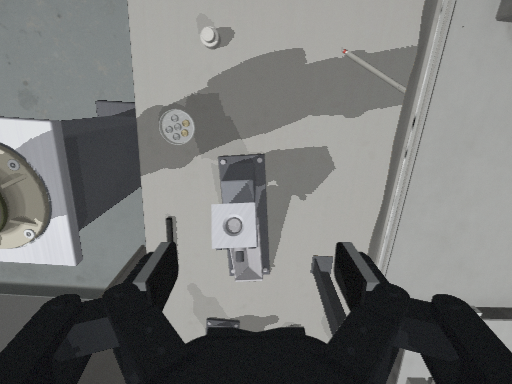

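```bash
python3 - <<'E'
import cv2
a=cv2.imread("pics/w1.png")[140:290,190:290]
cv2.imwrite("pics/c3.png",cv2.resize(a,None,fx=4,fy=4,interpolation=cv2.INTER_CUBIC))
E
```

```text
(no output)
```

View pics/c3.png

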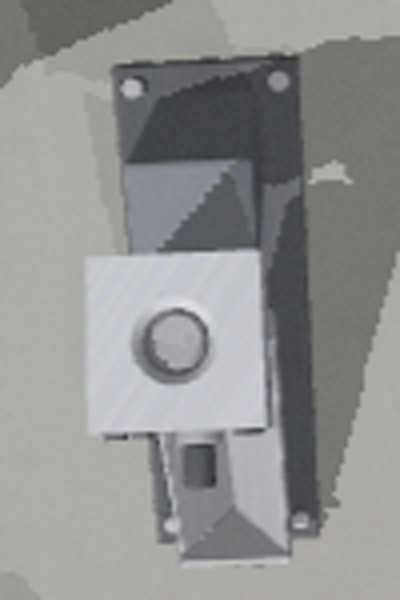

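```bash
python3 - <<'E'
from h import *
f=lambda x,y:(x/4+190-.4,y/4+140-.4)
P=[plane("wrist",*f(*p),8)[:2] for p in [(132,88),(279,80),(172,525),(301,521)]]
print(np.round(P,1)); 
for a,b in((0,2),(1,3)): d=P[b]-P[a];print(np.degrees(np.arctan2(d[1],d[0])),np.linalg.norm(d))
d=P[1]-P[0];print(np.degrees(np.arctan2(d[1],d[0])),np.linalg.norm(d))
m=plane("wrist",*f(173,338),209);print(m,np.mean(P,0))
for p,z in [((86,257),195),((259,251),195),((269,428),223),((89,434),223)]: print(plane("wrist",*f(*p),z))
E
```

```text
[[ 474.3  106.4]
 [ 544.7  115.1]
 [ 503.  -138.9]
 [ 574.2 -131. ]]
-83.32965828243164 246.99164491331595
-83.17432374038901 247.89899443342114
7.073340808129692 70.98255828716319
[514.06638708  72.03418083 209.        ] [524.03847431 -12.10573388]
[483.86013525  92.0349249  195.        ]
[539.4643556   98.03801463 195.        ]
[546.14910219  50.10804836 223.        ]
[490.13778968  43.87899364 223.        ]
```

Request:
step_arm(commands=[[[-0.23, -0.04, 0.03, -0.017], [-0.23, -0.04, 0.03, 0], [-0.23, -0.04, 0.03, 0], [-0.23, -0.04, 0.03, 0], [-0.23, -0.04, 0.03, 0], [-0.23, -0.04, 0.03, 0], [-0.23, -0.04, 0.03, 0], [-0.23, -0.04, 0.03, 0]]])

```text
t: 3.1
ee_pos: [528.4, -217.5, 332.6]
tool_rot: [-2.031, -2.394, 0.024]
contact_force: [1.5, 0.7, -1.1]
grip_width: 0.999
```

Request:
step_arm(commands=[[[0, 0, 0, 0], [0, 0, 0, 0]]])

```text
t: 3.3
ee_pos: [526.9, -222.1, 331.1]
tool_rot: [-2.039, -2.386, 0.029]
contact_force: [0.7, 0.5, -0.7]
grip_width: 1.002
```

```bash
python3 - <<'E'
from h import *
s=r.state();R=Ro.from_rotvec(s['tool_rot']).as_matrix();print(s['t'],s['ee_pos'],np.degrees(np.arctan2(R[1,0],R[0,0])),R[:,2],s['joint_positions'].round(2))
cv2.imwrite("pics/w2.png",r.get_image("wrist"))
print(proj("wrist",[484,-318,115]))
E
```

```text
3.3 [ 526.9249898  -222.09802723  331.09215643] 98.963843436124 [-0.01392823 -0.01233694 -0.99982689] [-0.23  0.29  0.74  1.35 -0.18  1.58  0.65]
[220.0237392  224.05584727]
```

View pics/w2.png

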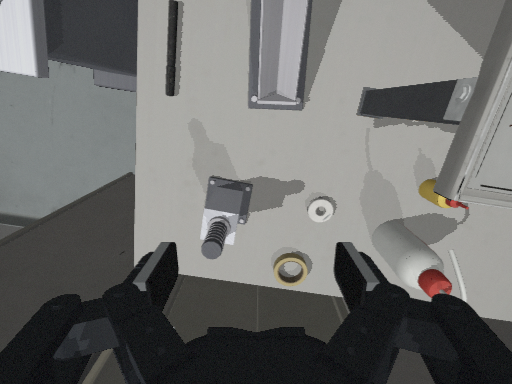

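```bash
python3 - <<'E'
import cv2
a=cv2.imread("pics/w2.png")[165:270,185:265]
cv2.imwrite("pics/c4.png",cv2.resize(a,None,fx=6,fy=5.7,interpolation=cv2.INTER_CUBIC))
E
```

```text
(no output)
```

View pics/c4.png

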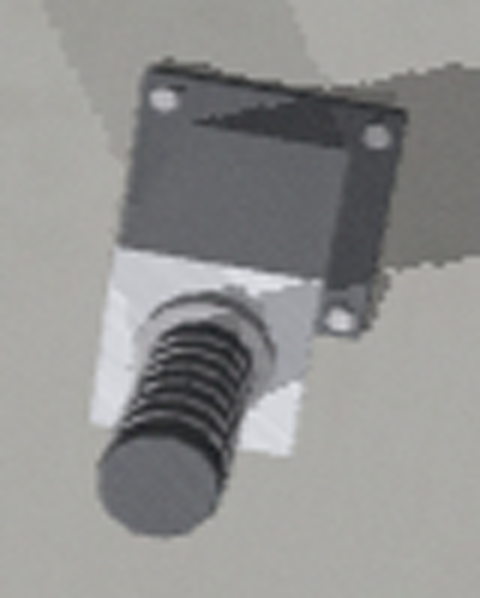

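```bash
python3 - <<'E'
from h import *
f=lambda x,y:(x/6+185-.4,y/5.7+165-.4)
print("top",plane("wrist",*f(160,483),183))
T=[plane("wrist",*f(*p),115) for p in [(117,247),(320,278),(294,456),(92,422)]]
print(np.round(T,1),np.mean(T,0))
S=[plane("wrist",*f(*p),8) for p in [(164,98),(377,136),(341,318)]];print(np.round(S,1),(S[0]+S[2])/2)
E
```

```text
top [ 483.22503964 -320.3397595   183.        ]
[[ 458.6 -296.6  115. ]
 [ 507.5 -297.1  115. ]
 [ 507.9 -348.1  115. ]
 [ 457.2 -346.5  115. ]] [ 482.80308941 -322.0844366   115.        ]
[[ 450.8 -289.7    8. ]
 [ 515.6 -291.8    8. ]
 [ 513.6 -355.9    8. ]] [ 482.20117557 -322.78492786    8.        ]
```

```bash
cat >> h.py <<'E'
M=np.array([514.0,72.2,209.3]);XS=np.array([.118,-.993,0]);A=np.array([-.0592,.4965,.866])
H=np.array([482.8,-321.7,115.])
def st():
    s=r.state();R=Ro.from_rotvec(s['tool_rot']).as_matrix();p=np.array(s['ee_pos'])
    print("t",round(s['t'],2),"p",p.round(1),"head",np.degrees(np.arctan2(R[1,0],R[0,0])).round(2),"z",R[:,2].round(3),"F",s['contact_force'].round(1),"w",round(s['grip_width'],3));return p,R
def go(T):
    p,R=st();d=R.T@(np.array(T)-p)
    print("tool units",(d/200).round(4),"mm",d.round(1))
E
python3 -c "
from h import *
go([482.8,-321.7,250])
go([482.8,-321.7,134.5])"
```

```text
t 3.35 p [ 526.6 -222.4  331.1] head 98.95 z [-0.014 -0.013 -1.   ] F [-0.7 -0.3 -0.4] w 1.0
tool units [-0.4523 -0.287   0.4149] mm [-90.5 -57.4  83. ]
t 3.35 p [ 526.6 -222.4  331.1] head 98.95 z [-0.014 -0.013 -1.   ] F [-0.7 -0.3 -0.4] w 1.0
tool units [-0.4462 -0.2777  0.9923] mm [-89.2 -55.5 198.5]
```

Request:
step_arm(commands=[[[-0.15, -0.1, 0.1, 0.012], [-0.15, -0.1, 0.1, 0], [-0.15, -0.09, 0.1, 0], [0, 0, 0.1, 0], [0, 0, 0, 0]]])

```text
t: 3.85
ee_pos: [486.4, -310.9, 250.4]
tool_rot: [-2.061, -2.368, 0.022]
contact_force: [0.9, 1.1, 0.1]
grip_width: 1.003
```

```bash
python3 -c "
from h import *
go([482.8,-321.7,134.5])"
```

```text
t 3.85 p [ 486.4 -310.9  250.4] head 97.94 z [-0.011 -0.009 -1.   ] F [0.9 1.1 0.1] w 1.003
tool units [-0.0464 -0.0183  0.5803] mm [ -9.3  -3.7 116.1]
```

Request:
step_arm(commands=[[[-0.047, -0.018, 0, 0.006], [-0.015, 0, 0.1, 0], [0, 0, 0.1, 0], [0, 0, 0.1, 0], [0, 0, 0.1, 0], [0, 0, 0.1, 0], [0, 0, 0.06, 0], [0, 0, 0, 0]]])

```text
t: 4.65
ee_pos: [495.9, -319.0, 144.8]
tool_rot: [2.06, 2.357, -0.011]
contact_force: [-0.1, 0.9, -0.5]
grip_width: 1.002
```

```bash
python3 -c "
from h import *
go([482.8,-321.7,134.5])
cv2.imwrite('pics/w3.png',r.get_image('wrist'))"
```

```text
t 4.65 p [ 495.9 -319.   144.8] head 97.7 z [ 0.004 -0.012 -1.   ] F [-0.1  0.9 -0.5] w 1.002
tool units [-0.0041 -0.0669  0.0512] mm [ -0.8 -13.4  10.2]
```

View pics/w3.png

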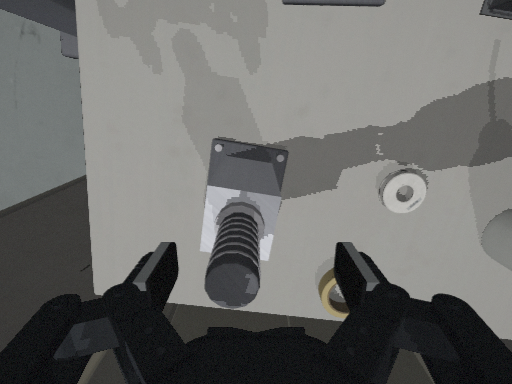

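Request:
step_arm(commands=[[[0, -0.06, 0.045, 0.003], [0, 0, 0, 0], [0, -0.01, 0.005, 0], [0, 0, 0, 0]]])

```text
t: 5.1
ee_pos: [486.0, -322.0, 140.8]
tool_rot: [2.063, 2.344, -0.006]
contact_force: [0.6, 0.1, -0.3]
grip_width: 0.998
```

```bash
python3 -c "
from h import *
go([482.8,-321.7,134.5])
cv2.imwrite('pics/w4.png',r.get_image('wrist'))"
```

```text
t 5.1 p [ 486.  -322.   140.8] head 97.27 z [ 0.011 -0.016 -1.   ] F [ 0.6  0.1 -0.3] w 0.998
tool units [ 0.0039 -0.0162  0.0312] mm [ 0.8 -3.2  6.2]
```

View pics/w4.png

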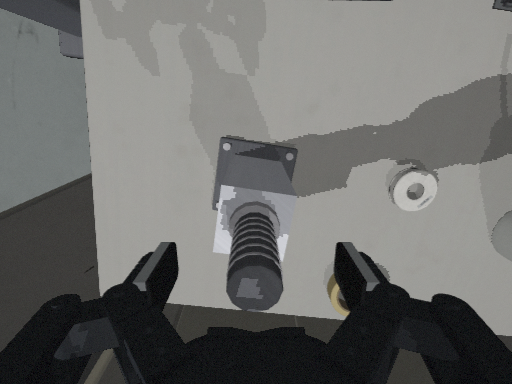

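Request:
step_arm(commands=[[[0.003, -0.012, 0.035, 0], [0, -0.005, 0.01, 0], [0, 0, 0, 0]]])

```text
t: 5.45
ee_pos: [483.9, -321.8, 132.0]
tool_rot: [2.061, 2.344, -0.005]
contact_force: [-0.3, -0.3, 0.4]
grip_width: 0.998
```

Request:
step_arm(commands=[[[0, 0, 0, 0], [0, 0, 0, 0], [0, 0, 0, 0], [0, 0, 0, 0], [0, 0, 0, 0], [0, 0, 0, 0], [0, 0, 0, 0], [0, 0, 0, 0]]], grip=-1, squeeze=40)

```text
t: 6.25
ee_pos: [484.1, -321.7, 132.0]
tool_rot: [2.061, 2.344, -0.005]
contact_force: [0.3, 0.3, 0.0]
grip_width: 0.296
```

```bash
python3 -c "
from h import *
go([482.8,-321.7,134.5])"
```

```text
t 6.25 p [ 484.1 -321.7  132. ] head 97.36 z [ 0.013 -0.016 -1.   ] F [0.3 0.3 0. ] w 0.296
tool units [ 0.0006 -0.0061 -0.0126] mm [ 0.1 -1.2 -2.5]
```

Request:
step_arm(commands=[[[0, 0, -0.05, 0], [0, 0, -0.06, 0], [0, 0, -0.06, 0], [0, 0, -0.06, 0], [0, 0, 0, 0]]])

```text
t: 6.75
ee_pos: [483.0, -321.0, 182.3]
tool_rot: [2.061, 2.344, -0.006]
contact_force: [-0.1, -0.2, -2.6]
grip_width: 0.295
```

```bash
python3 -c "
from h import *
go([482.8,-321.7,222])"
```

```text
t 6.75 p [ 483.  -321.   182.3] head 97.33 z [ 0.013 -0.016 -1.   ] F [-0.1 -0.2 -2.6] w 0.295
tool units [-0.0068  0.0005 -0.1984] mm [ -1.4   0.1 -39.7]
```

Request:
step_arm(commands=[[[0, 0, -0.06, 0], [0, 0, -0.06, 0], [0, 0, -0.05, 0], [0, 0, 0, 0]]])

```text
t: 7.15
ee_pos: [482.6, -320.5, 219.9]
tool_rot: [2.061, 2.343, -0.005]
contact_force: [0.2, -0.7, -2.1]
grip_width: 0.291
```

```bash
python3 -c "
from h import *
go([482.8,-321.7,222])"
```

```text
t 7.15 p [ 482.6 -320.5  219.9] head 97.32 z [ 0.014 -0.016 -1.   ] F [ 0.2 -0.7 -2.1] w 0.291
tool units [-0.0063  0.0003 -0.0105] mm [-1.3  0.1 -2.1]
```

Request:
step_arm(commands=[[[0.04, 0, 0, 0], [0.04, 0, 0.002, 0], [0.04, 0, 0.005, 0], [0.04, 0, 0.008, 0], [0, 0, 0, 0]]])

```text
t: 7.65
ee_pos: [478.5, -288.4, 216.4]
tool_rot: [2.059, 2.338, -0.008]
contact_force: [0.7, -3.7, -1.3]
grip_width: 0.294
```

```bash
python3 -c "
from h import *
p,R=st(); d=p-H; print('along',d@R[:,0],'z',p[2])
cv2.imwrite('pics/w5.png',r.get_image('wrist'))"
```

```text
t 7.65 p [ 478.5 -288.4  216.4] head 97.25 z [ 0.016 -0.021 -1.   ] F [ 0.7 -3.7 -1.3] w 0.294
along 31.295486504545238 z 216.41627874599607
```

View pics/w5.png

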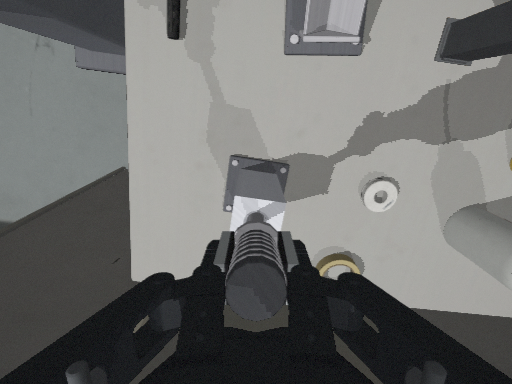

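Request:
step_arm(commands=[[[0.04, 0, 0.012, 0], [0.04, 0, 0.012, 0], [0.04, 0, 0.015, 0], [0.04, 0, 0.016, 0], [0, 0, 0, 0]]])

```text
t: 8.2
ee_pos: [474.3, -255.0, 203.8]
tool_rot: [2.06, 2.338, -0.008]
contact_force: [0.9, -3.6, -0.3]
grip_width: 0.292
```

```bash
python3 -c "
from h import *
p,R=st(); d=p-H; print('along',d@R[:,0],'z',p[2])
for n in ('side','top','wrist'): cv2.imwrite(f'pics/{n}6.png',r.get_image(n))
a=cv2.imread('pics/side6.png')[95:175,235:315];b=cv2.imread('pics/top6.png')[150:230,280:360]
cv2.imwrite('pics/c6.png',np.hstack([cv2.resize(x,None,fx=5,fy=5,interpolation=cv2.INTER_CUBIC) for x in (a,b)]))"
```

```text
t 8.2 p [ 474.3 -255.   203.8] head 97.23 z [ 0.016 -0.021 -1.   ] F [ 0.9 -3.6 -0.3] w 0.292
along 65.18782923628694 z 203.79919021420815
```

View pics/c6.png

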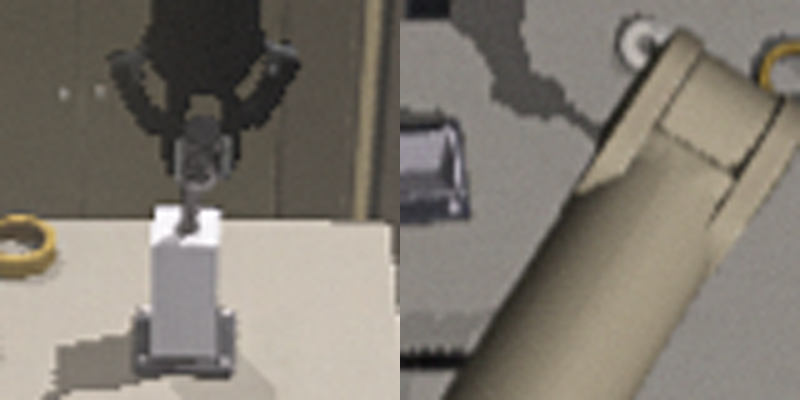

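View pics/wrist6.png

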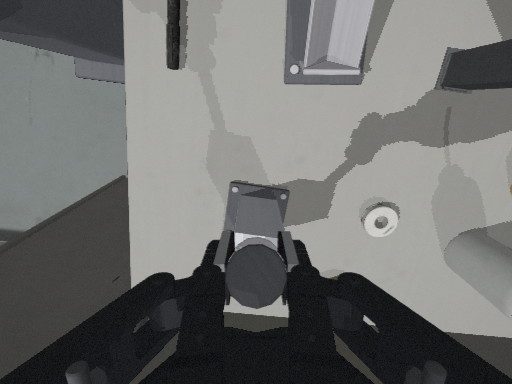

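```bash
python3 -c "
from h import *
p,R=st(); g=p+R[:,2]*-18.7
u=R[:,0]
for th in (24,27,30,33,36):
  t=np.radians(th); a=np.sin(t)*u+np.cos(t)*np.array([0,0,1])
  print(th,proj('wrist',g+30*a).round(1),proj('wrist',g-30*a).round(1),(g-135.7*a).round(1))
im=cv2.imread('pics/wrist6.png')[215:320,205:310];cv2.imwrite('pics/c7.png',cv2.resize(im,None,fx=5,fy=5,interpolation=cv2.INTER_CUBIC))
"
```

```text
t 8.35 p [ 474.4 -256.1  204.3] head 97.16 z [ 0.016 -0.021 -1.   ] F [ 0.3 -0.7 -2.3] w 0.29
24 [259.7 273. ] [257.2 253.8] [ 480.9 -310.5  100.3]
27 [259.7 269.1] [257.2 256.3] [ 481.7 -316.8  103.5]
30 [259.7 265.2] [257.2 258.9] [ 482.5 -323.   107.1]
33 [259.6 261.3] [257.3 261.4] [ 483.3 -329.1  110.9]
36 [259.6 257.4] [257.3 264. ] [ 484.  -334.9  115.1]
```

View pics/c7.png

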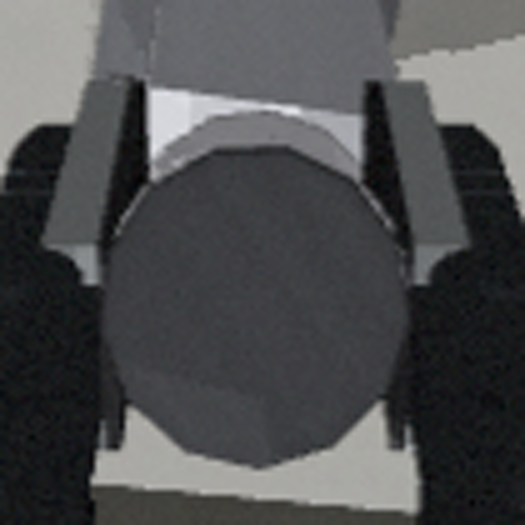

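```bash
python3 -c "
from h import *
p,R=st(); g=p+R[:,2]*-18.7
u=R[:,0]
for dg in (0,4):
 for th in (21,24,27,30,33):
  t=np.radians(th); a=np.sin(t)*u+np.cos(t)*np.array([0,0,1]);n=np.cos(t)*u-np.sin(t)*np.array([0,0,1])
  G=g+a*dg
  print(dg,th,'top disc rows',[proj('wrist',G+30*a+k*n).round(1)[1] for k in (-13,0,13)],'collar rows',[proj('wrist',G-h*a+k*17*n).round(1)[1] for h in (30,38) for k in (1,-1)])
"
```

```text
t 8.35 p [ 474.4 -256.1  204.3] head 97.16 z [ 0.016 -0.021 -1.   ] F [ 0.3 -0.7 -2.3] w 0.29
0 21 top disc rows [np.float64(308.9), np.float64(276.8), np.float64(245.2)] collar rows [np.float64(224.2), np.float64(278.5), np.float64(223.3), np.float64(275.2)]
0 24 top disc rows [np.float64(305.6), np.float64(273.0), np.float64(241.2)] collar rows [np.float64(226.6), np.float64(281.5), np.float64(226.2), np.float64(278.6)]
0 27 top disc rows [np.float64(302.0), np.float64(269.1), np.float64(237.3)] collar rows [np.float64(229.1), np.float64(284.4), np.float64(229.2), np.float64(282.0)]
0 30 top disc rows [np.float64(298.3), np.float64(265.2), np.float64(233.6)] collar rows [np.float64(231.6), np.float64(287.3), np.float64(232.2), np.float64(285.5)]
0 33 top disc rows [np.float64(294.4), np.float64(261.3), np.float64(230.0)] collar rows [np.float64(234.2), np.float64(290.2), np.float64(235.3), np.float64(288.9)]
4 21 top disc rows [np.float64(312.8), np.float64(279.5), np.float64(246.7)] collar rows [np.float64(224.7), np.float64(280.3), np.float64(223.7), np.float64(276.8)]
4 24 top disc rows [np.float64(308.8), np.float64(275.0), np.float64(242.0)] collar rows [np.float64(226.8), np.float64(283.0), np.float64(226.4), np.float64(280.0)]
4 27 top disc rows [np.float64(304.6), np.float64(270.4), np.float64(237.5)] collar rows [np.float64(229.0), np.float64(285.6), np.float64(229.1), np.float64(283.2)]
4 30 top disc rows [np.float64(300.2), np.float64(265.8), np.float64(233.1)] collar rows [np.float64(231.3), np.float64(288.2), np.float64(231.9), np.float64(286.4)]
4 33 top disc rows [np.float64(295.6), np.float64(261.2), np.float64(228.9)] collar rows [np.float64(233.6), np.float64(290.8), np.float64(234.8), np.float64(289.5)]
```

Request:
step_arm(commands=[[[0, 0, 0, 0], [0, 0, -0.1, 0], [0, 0, -0.15, 0], [0, 0, -0.15, 0], [0, 0, -0.15, 0], [0, 0, -0.15, 0], [0, 0, 0, 0]]], squeeze=80)

```text
t: 9.05
ee_pos: [469.4, -251.0, 345.8]
tool_rot: [2.071, 2.344, -0.011]
contact_force: [0.5, 0.9, -1.7]
grip_width: 0.286
```

```bash
python3 -c "
from h import *
go([504,146,361])
for n in ('side','wrist'): cv2.imwrite(f'pics/{n}8.png',r.get_image(n))
a=cv2.imread('pics/side8.png')[65:145,235:315];b=cv2.imread('pics/wrist8.png')[220:320,205:305]
cv2.imwrite('pics/c8.png',np.hstack([cv2.resize(x,(400,400),interpolation=cv2.INTER_CUBIC) for x in (a,b)]))"
```

```text
t 9.05 p [ 469.4 -251.   345.8] head 97.09 z [ 0.006 -0.014 -1.   ] F [ 0.5  0.9 -1.7] w 0.286
tool units [ 1.9473  0.4171 -0.103 ] mm [389.5  83.4 -20.6]
```

View pics/c8.png

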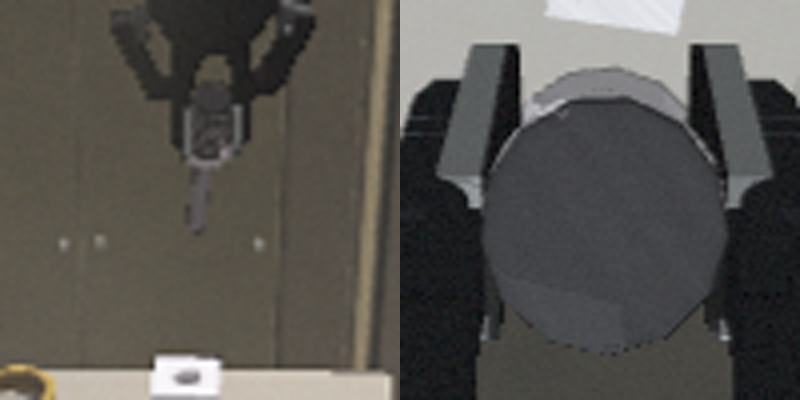

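```bash
python3 -c "
from h import *
p,R=st(); u=np.array([R[0,0],R[1,0],0]);u/=np.linalg.norm(u)
for dx in (0,-4,-8):
 for th in (24,27,30,33):
  t=np.radians(th); a=np.sin(t)*u+np.cos(t)*np.array([0,0,1])
  g=p+[0,0,18.7]+dx*u
  print(dx,th,'tip',proj('side',g-135.7*a).round(1),'top',proj('side',g+30*a).round(1),'wrist top',proj('wrist',g+30*a).round(1))
"
```

```text
t 9.15 p [ 468.4 -250.3  342. ] head 97.09 z [ 0.001 -0.013 -1.   ] F [ 0.3  0.4 -3.3] w 0.285
0 24 tip [274.5 114.1] top [277.6  84.9] wrist top [258.8 273.1]
0 27 tip [274.3 112.4] top [277.7  85.3] wrist top [258.8 269.3]
0 30 tip [274.1 110.7] top [277.7  85.7] wrist top [258.8 265.4]
0 33 tip [273.9 108.9] top [277.7  86.1] wrist top [258.8 261.5]
-4 24 tip [274.4 113.5] top [277.5  84.3] wrist top [258.8 281.2]
-4 27 tip [274.2 111.8] top [277.5  84.7] wrist top [258.8 277.4]
-4 30 tip [274.  110.1] top [277.5  85.1] wrist top [258.8 273.5]
-4 33 tip [273.8 108.3] top [277.6  85.5] wrist top [258.8 269.7]
-8 24 tip [274.3 112.9] top [277.3  83.7] wrist top [258.8 289.2]
-8 27 tip [274.1 111.2] top [277.3  84.1] wrist top [258.8 285.4]
-8 30 tip [273.9 109.5] top [277.4  84.5] wrist top [258.8 281.5]
-8 33 tip [273.7 107.8] top [277.4  84.9] wrist top [258.8 277.7]
```

Request:
step_arm(commands=[[[0.2, 0.05, -0.02, 0], [0.23, 0.05, -0.02, 0], [0.23, 0.05, -0.02, 0], [0.23, 0.05, -0.02, 0], [0.23, 0.05, -0.02, 0], [0.23, 0.05, -0.02, 0], [0.23, 0.05, -0.02, 0], [0.15, 0.05, -0.02, 0]]])

```text
t: 9.95
ee_pos: [500.5, 110.6, 355.6]
tool_rot: [-2.091, -2.335, 0.041]
contact_force: [0.6, 0.2, -2.8]
grip_width: 0.289
```

Request:
step_arm(commands=[[[0, 0, 0, 0], [0, 0, 0, 0], [0, 0, 0, 0]]])

```text
t: 10.25
ee_pos: [498.5, 116.7, 350.0]
tool_rot: [-2.075, -2.341, 0.053]
contact_force: [-0.6, 0.7, -2.2]
grip_width: 0.29
```

```bash
python3 -c "
from h import *
go([504,146,361])
for n in ('side','wrist'): cv2.imwrite(f'pics/{n}9.png',r.get_image(n))
a=cv2.imread('pics/side9.png')[110:230,210:330];b=cv2.imread('pics/wrist9.png')[150:350,155:355]
cv2.imwrite('pics/c9.png',np.hstack([cv2.resize(x,(400,400),interpolation=cv2.INTER_CUBIC) for x in (a,b)]))"
```

```text
t 10.25 p [498.5 116.7 350. ] head 96.9 z [-0.032 -0.017 -0.999] F [-0.6  0.7 -2.2] w 0.29
tool units [ 0.1415  0.0428 -0.0583] mm [ 28.3   8.6 -11.7]
```

View pics/c9.png

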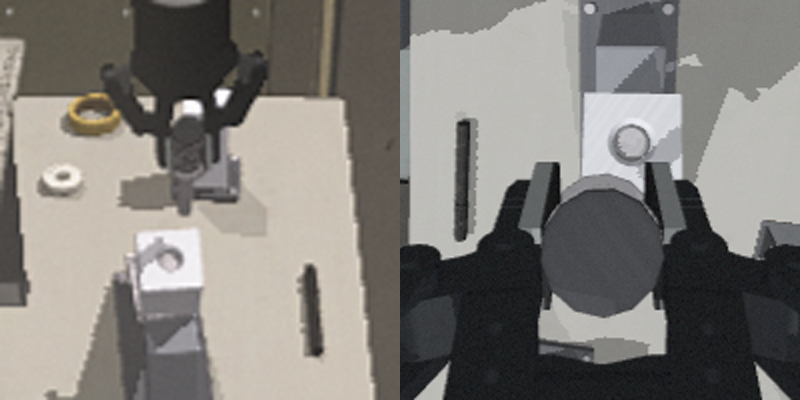

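```bash
cat >> h.py <<'E'
TH=np.radians(26.3);L=135.7;DX=-4.
def tip(verbose=True):
    p,R=st();g=p+R@[DX,0,-18.7];a=R@[np.sin(TH),0,-np.cos(TH)];t=g-L*a
    d=t-M;e=np.cross(A,[1,0,0]);
    # bore frame: along A, along face direction (XS side up), lateral
    ex=XS*np.cos(np.pi/6)+np.array([0,0,.5]);ey=np.cross(A,ex)
    print("tip",t.round(1),"above mouth",round(d@A,1),"off x",round(d@ex,1),"off y",round(d@ey,1),"axis ang",np.degrees(np.arccos(a@A)).round(1),"a",a.round(3))
    return p,R,t
def gotip(up):
    p,R,t=tip();d=R.T@(M+up*A-t);print("tool units for tip to",up,(d/200).round(4))
E
python3 -c "
from h import *
gotip(40);gotip(15)
print(proj('side',tip()[2]))"
```

```text
t 10.35 p [498.7 115.7 350.6] head 96.8 z [-0.031 -0.017 -0.999] F [-0.5 -0.1 -2.5] w 0.284
tip [503.1  50.3 248.5] above mouth 23.7 off x 37.3 off y -13.4 axis ang 3.4 a [-0.024  0.455  0.89 ]
tool units for tip to 40 [0.2025 0.0676 0.018 ]
t 10.35 p [498.7 115.7 350.6] head 96.8 z [-0.031 -0.017 -0.999] F [-0.5 -0.1 -2.5] w 0.284
tip [503.1  50.3 248.5] above mouth 23.7 off x 37.3 off y -13.4 axis ang 3.4 a [-0.024  0.455  0.89 ]
tool units for tip to 15 [0.1415 0.0712 0.127 ]
t 10.35 p [498.7 115.7 350.6] head 96.8 z [-0.031 -0.017 -0.999] F [-0.5 -0.1 -2.5] w 0.284
tip [503.1  50.3 248.5] above mouth 23.7 off x 37.3 off y -13.4 axis ang 3.4 a [-0.024  0.455  0.89 ]
[264.9981613  173.04248317]
```

Request:
step_arm(commands=[[[0.1, 0.035, 0.009, 0], [0.09, 0.03, 0.009, 0], [0, 0, 0, 0], [0, 0, 0, 0]]])

```text
t: 10.75
ee_pos: [508.1, 153.8, 346.1]
tool_rot: [-2.085, -2.333, 0.051]
contact_force: [-0.3, -0.8, -1.5]
grip_width: 0.29
```

```bash
python3 -c "
from h import *
gotip(25);gotip(10)"
```

```text
t 10.75 p [508.1 153.8 346.1] head 96.45 z [-0.031 -0.016 -0.999] F [-0.3 -0.8 -1.5] w 0.29
tip [512.1  88.4 244. ] above mouth 38.2 off x 3.3 off y 0.0 axis ang 3.5 a [-0.022  0.455  0.89 ]
tool units for tip to 25 [-0.0181  0.002   0.0656]
t 10.75 p [508.1 153.8 346.1] head 96.45 z [-0.031 -0.016 -0.999] F [-0.3 -0.8 -1.5] w 0.29
tip [512.1  88.4 244. ] above mouth 38.2 off x 3.3 off y 0.0 axis ang 3.5 a [-0.022  0.455  0.89 ]
tool units for tip to 10 [-0.0548  0.0043  0.131 ]
```

Lower to about 10 mm above the mouth and look.

Request:
step_arm(commands=[[[-0.018, 0.002, 0.04, 0], [-0.018, 0.002, 0.04, 0], [-0.015, 0, 0.035, 0], [0, 0, 0, 0], [0, 0, 0, 0]]])

```text
t: 11.25
ee_pos: [509.2, 140.0, 320.8]
tool_rot: [-2.089, -2.33, 0.053]
contact_force: [0.4, 0.7, -1.7]
grip_width: 0.286
```

```bash
python3 -c "
from h import *
gotip(0)
for n in ('side','wrist'): cv2.imwrite(f'pics/{n}10.png',r.get_image(n))
print(proj('side',tip()[2]),proj('side',M))
a=cv2.imread('pics/side10.png')[140:220,220:300];b=cv2.imread('pics/wrist10.png')[180:340,175:335]
cv2.imwrite('pics/c10.png',np.hstack([cv2.resize(x,(400,400),interpolation=cv2.INTER_CUBIC) for x in (a,b)]))"
```

```text
t 11.25 p [509.2 140.  320.8] head 96.27 z [-0.031 -0.017 -0.999] F [ 0.4  0.7 -1.7] w 0.286
tip [513.   74.5 218.8] above mouth 9.4 off x 2.7 off y -0.7 axis ang 3.5 a [-0.02   0.456  0.89 ]
tool units for tip to 0 [-0.0113  0.0053  0.0473]
t 11.35 p [509.3 140.2 321. ] head 96.28 z [-0.031 -0.017 -0.999] F [-1.   1.  -1.9] w 0.284
tip [513.2  74.7 219. ] above mouth 9.7 off x 2.6 off y -0.5 axis ang 3.5 a [-0.021  0.456  0.89 ]
[261.53315252 185.70873384] [261.29484514 187.5997815 ]
```

View pics/c10.png

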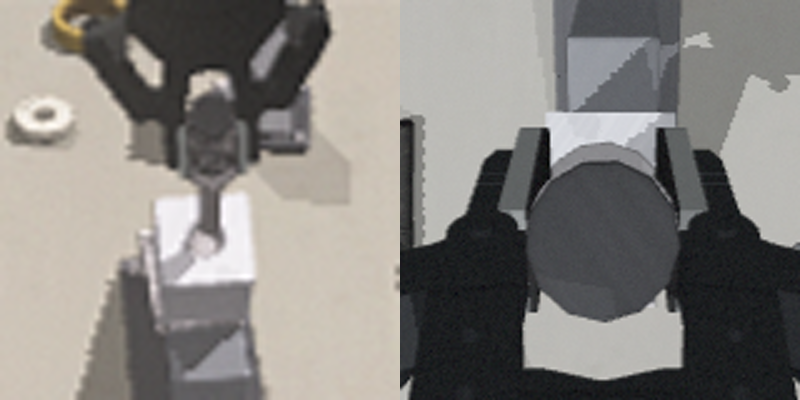

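Request:
step_arm(commands=[[[-0.012, 0.005, 0.04, 0], [-0.015, 0, 0.025, 0], [0, 0, 0, 0], [0, 0, 0, 0]]])

```text
t: 11.75
ee_pos: [510.8, 134.5, 307.2]
tool_rot: [-2.088, -2.331, 0.051]
contact_force: [0.8, 0.6, -1.5]
grip_width: 0.286
```

```bash
python3 -c "
from h import *
gotip(-10);_,R=st();print(R.T@-A)"
```

```text
t 11.75 p [510.8 134.5 307.2] head 96.31 z [-0.03  -0.017 -0.999] F [ 0.8  0.6 -1.5] w 0.286
tip [514.7  69.1 205.2] above mouth -5.2 off x 0.7 off y 0.3 axis ang 3.5 a [-0.022  0.455  0.89 ]
tool units for tip to -10 [-0.0088 -0.0008  0.0228]
t 11.75 p [510.8 134.5 307.2] head 96.31 z [-0.03  -0.017 -0.999] F [ 0.8  0.6 -1.5] w 0.286
[-0.48833269  0.03212149  0.87205062]
```

Request:
step_arm(commands=[[[-0.0075, 0.001, 0.03, 0], [-0.0075, 0.001, 0.03, 0], [-0.0075, 0.001, 0.03, 0], [0, 0, 0, 0]]])

```text
t: 12.15
ee_pos: [513.2, 134.5, 294.9]
tool_rot: [-2.083, -2.338, 0.03]
contact_force: [0.1, 0.9, -2.2]
grip_width: 0.288
```

```bash
cat >> h.py <<'E'
def gaxis():
    p,R=st();g=p+R@[DX,0,-18.7];d=g-M
    ex=XS*np.cos(np.pi/6)+np.array([0,0,.5]);ey=np.cross(A,ex)
    print("grip along A - L (tip if aligned)",round(d@A-L,1),"off x",round(d@ex,1),"off y",round(d@ey,1), "-A tool",(R.T@-A).round(3),"-ex tool",(R.T@-ex).round(3),"-ey tool",(R.T@-ey).round(3))
E
python3 -c "
from h import *
gaxis()"
```

```text
t 12.15 p [513.2 134.5 294.9] head 96.61 z [-0.02  -0.008 -1.   ] F [ 0.1  0.9 -2.2] w 0.288
grip along A - L (tip if aligned) -16.3 off x 1.9 off y 7.0 -A tool [-0.495  0.02   0.868] -ex tool [0.869 0.008 0.495] -ey tool [-0.003 -1.     0.021]
```

```bash
python3 -c "
from h import *
tip()
for n in ('side','wrist'): cv2.imwrite(f'pics/{n}11.png',r.get_image(n))
a=cv2.imread('pics/side11.png')[140:220,220:300];b=cv2.imread('pics/wrist11.png')[180:340,175:335]
cv2.imwrite('pics/c11.png',np.hstack([cv2.resize(x,(400,400),interpolation=cv2.INTER_CUBIC) for x in (a,b)]))"
```

```text
t 12.15 p [513.2 134.5 294.9] head 96.61 z [-0.02  -0.008 -1.   ] F [ 0.1  0.9 -2.2] w 0.288
tip [518.5  70.  192.4] above mouth -16.0 off x -6.2 off y 4.3 axis ang 3.6 a [-0.033  0.447  0.894]
```

View pics/c11.png

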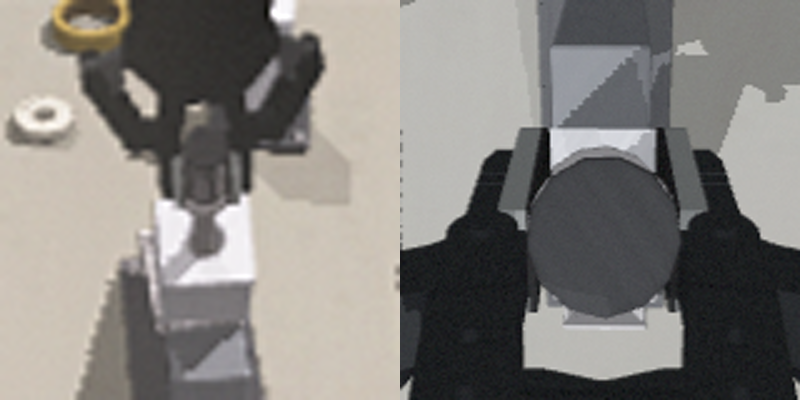

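Request:
step_arm(commands=[[[-0.01, -0.012, 0.03, 0], [-0.015, -0.01, 0.026, 0], [-0.015, 0, 0.026, 0], [-0.015, 0, 0.026, 0]]])

```text
t: 12.65
ee_pos: [512.9, 129.4, 281.6]
tool_rot: [-2.077, -2.348, 0.0]
contact_force: [-9.2, 6.7, 16.4]
grip_width: 0.288
```

```bash
python3 -c "
from h import *
gaxis()
for n in ('side','wrist'): cv2.imwrite(f'pics/{n}12.png',r.get_image(n))
a=cv2.imread('pics/side12.png')[140:220,220:300];b=cv2.imread('pics/wrist12.png')[180:340,175:335]
cv2.imwrite('pics/c12.png',np.hstack([cv2.resize(x,(400,400),interpolation=cv2.INTER_CUBIC) for x in (a,b)]))"
```

```text
t 12.65 p [512.9 129.4 281.6] head 97.0 z [-0.005  0.004 -1.   ] F [-9.2  6.7 16.4] w 0.288
grip along A - L (tip if aligned) -30.5 off x -0.2 off y 5.8 -A tool [-0.504  0.002  0.863] -ex tool [0.863 0.006 0.504] -ey tool [ 0.004 -1.     0.005]
```

View pics/c12.png

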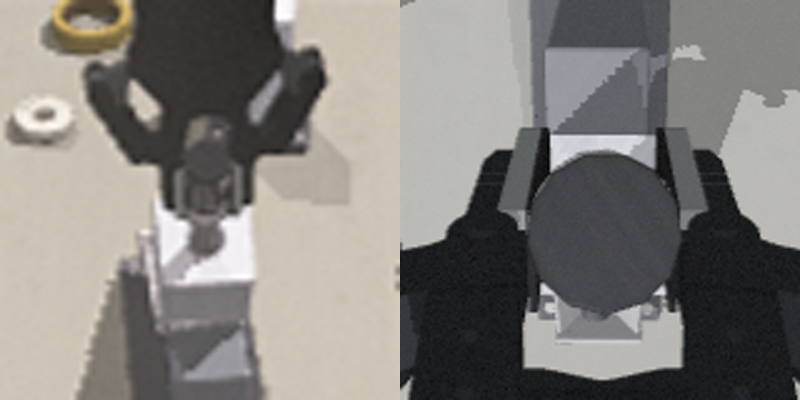

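Request:
step_arm(commands=[[[-0.01, -0.02, 0.02, 0], [-0.015, -0.02, 0.03, 0], [-0.015, -0.005, 0.03, 0], [-0.015, 0, 0.03, 0]]])

```text
t: 13.15
ee_pos: [510.6, 123.5, 269.6]
tool_rot: [2.073, 2.36, 0.037]
contact_force: [-5.9, 7.4, 15.0]
grip_width: 0.288
```

```bash
python3 -c "
from h import *
gaxis()"
```

```text
t 13.15 p [510.6 123.5 269.6] head 97.4 z [ 0.016  0.017 -1.   ] F [-5.9  7.4 15. ] w 0.288
grip along A - L (tip if aligned) -43.9 off x -1.3 off y 2.4 -A tool [-0.513 -0.021  0.858] -ex tool [0.858 0.    0.513] -ey tool [ 0.011 -1.    -0.018]
```

Request:
step_arm(commands=[[[-0.03, -0.01, 0.05, 0.003], [-0.03, -0.005, 0.05, 0], [-0.03, 0, 0.05, 0]]])

```text
t: 13.45
ee_pos: [511.2, 113.5, 246.7]
tool_rot: [-2.074, -2.356, -0.062]
contact_force: [-10.9, 4.9, 19.3]
grip_width: 0.283
```

```bash
python3 -c "
from h import *
gaxis()
for n in ('side','wrist'): cv2.imwrite(f'pics/{n}13.png',r.get_image(n))
a=cv2.imread('pics/side13.png')[140:220,220:300];b=cv2.imread('pics/wrist13.png')[180:340,175:335]
cv2.imwrite('pics/c13.png',np.hstack([cv2.resize(x,(400,400),interpolation=cv2.INTER_CUBIC) for x in (a,b)]))"
```

```text
t 13.45 p [511.2 113.5 246.7] head 97.29 z [ 0.024  0.031 -0.999] F [-10.9   4.9  19.3] w 0.283
grip along A - L (tip if aligned) -68.8 off x -3.9 off y 1.6 -A tool [-0.524 -0.028  0.851] -ex tool [ 0.852 -0.007  0.524] -ey tool [ 0.009 -1.    -0.028]
```

View pics/c13.png

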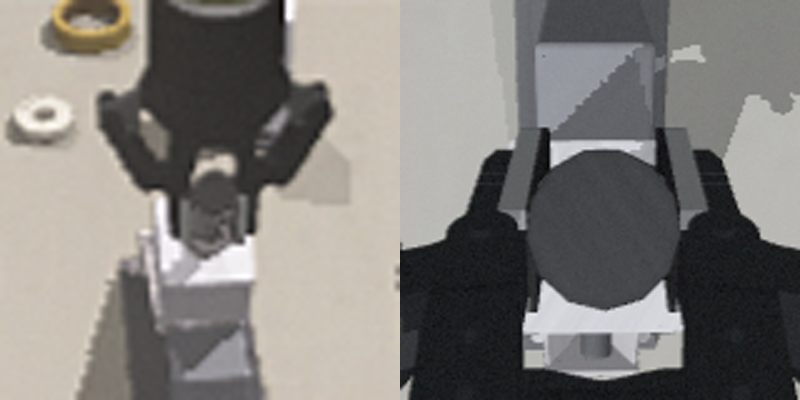

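Request:
step_arm(commands=[[[-0.032, -0.01, 0.04, 0], [-0.03, -0.005, 0.04, 0], [-0.02, 0, 0.03, 0]]])

```text
t: 13.85
ee_pos: [510.8, 93.9, 220.7]
tool_rot: [-2.078, -2.355, -0.057]
contact_force: [-0.1, -1.0, -2.7]
grip_width: 0.288
```

```bash
python3 -c "
from h import *
gaxis()
for n in ('side','wrist'): cv2.imwrite(f'pics/{n}14.png',r.get_image(n))
a=cv2.imread('pics/side14.png')[140:220,220:300];b=cv2.imread('pics/wrist14.png')[180:340,175:335]
cv2.imwrite('pics/c14.png',np.hstack([cv2.resize(x,(400,400),interpolation=cv2.INTER_CUBIC) for x in (a,b)]))"
```

```text
t 13.85 p [510.8  93.9 220.7] head 97.17 z [ 0.024  0.027 -0.999] F [-0.1 -1.  -2.7] w 0.288
grip along A - L (tip if aligned) -101.0 off x -0.2 off y -1.1 -A tool [-0.521 -0.026  0.853] -ex tool [ 0.854 -0.008  0.521] -ey tool [ 0.007 -1.    -0.027]
```

View pics/c14.png

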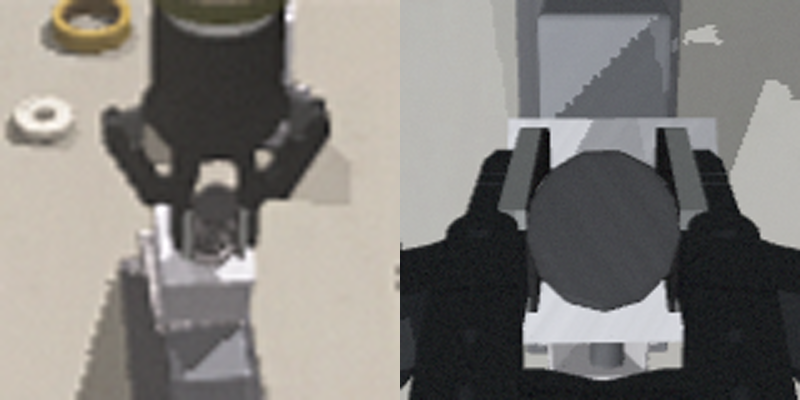

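Request:
step_arm(commands=[[[0, 0, 0, 0], [0, 0, 0, 0], [0, 0, 0, 0]]])

```text
t: 14.25
ee_pos: [510.5, 93.7, 220.0]
tool_rot: [-2.079, -2.353, -0.054]
contact_force: [-0.8, -0.0, -1.6]
grip_width: 0.286
```

```bash
python3 -c "
from h import *
gaxis()
for n in ('top','wrist'): cv2.imwrite(f'pics/{n}15.png',r.get_image(n))
a=cv2.imread('pics/top15.png')[150:220,220:310];b=cv2.imread('pics/wrist15.png')[180:340,175:335]
cv2.imwrite('pics/c15.png',np.hstack([cv2.resize(x,(400,400),interpolation=cv2.INTER_CUBIC) for x in (a,b)]))"
```

```text
t 14.25 p [510.5  93.7 220. ] head 97.11 z [ 0.022  0.026 -0.999] F [-0.8 -0.  -1.6] w 0.286
grip along A - L (tip if aligned) -101.7 off x -0.4 off y -1.4 -A tool [-0.52  -0.024  0.854] -ex tool [ 0.854 -0.008  0.52 ] -ey tool [ 0.006 -1.    -0.025]
```

View pics/c15.png

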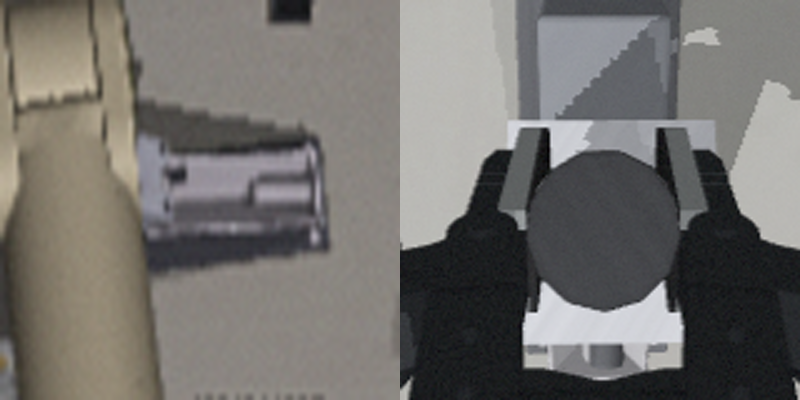

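Request:
step_arm(commands=[[[0.05, 0.002, -0.08, 0], [0.062, 0.003, -0.102, 0], [0.062, 0.003, -0.102, 0], [0.062, 0.003, -0.102, 0], [0, 0, 0, 0]]])

```text
t: 14.85
ee_pos: [504.9, 140.2, 301.1]
tool_rot: [-2.079, -2.353, -0.054]
contact_force: [-0.9, 1.2, -1.9]
grip_width: 0.285
```

```bash
python3 -c "
from h import *
gaxis()"
```

```text
t 14.85 p [504.9 140.2 301.1] head 97.08 z [ 0.022  0.026 -0.999] F [-0.9  1.2 -1.9] w 0.285
grip along A - L (tip if aligned) -8.0 off x -0.4 off y -1.4 -A tool [-0.52  -0.024  0.854] -ex tool [ 0.854 -0.008  0.52 ] -ey tool [ 0.005 -1.    -0.025]
```

Request:
step_arm(commands=[[[0.062, 0.003, -0.102, 0], [0.062, 0.003, -0.102, 0], [0, 0, -0.1, 0], [0, 0, 0, 0]]])

```text
t: 15.25
ee_pos: [501.4, 162.1, 361.0]
tool_rot: [-2.08, -2.352, -0.048]
contact_force: [-0.2, -0.7, -2.6]
grip_width: 0.287
```

```bash
python3 -c "
from h import *
gaxis()
for n in ('side','wrist'): cv2.imwrite(f'pics/{n}16.png',r.get_image(n))
st()
a=cv2.imread('pics/side16.png')[120:220,220:320];b=cv2.imread('pics/wrist16.png')[200:320,195:315]
cv2.imwrite('pics/c16.png',np.hstack([cv2.resize(x,(400,400),interpolation=cv2.INTER_CUBIC) for x in (a,b)]))"
```

```text
t 15.25 p [501.4 162.1 361. ] head 97.02 z [ 0.019  0.024 -1.   ] F [-0.2 -0.7 -2.6] w 0.287
grip along A - L (tip if aligned) 55.0 off x 10.3 off y -2.2 -A tool [-0.519 -0.021  0.855] -ex tool [ 0.855 -0.008  0.518] -ey tool [ 0.004 -1.    -0.022]
t 15.35 p [500.5 162.  358.1] head 97.01 z [ 0.015  0.022 -1.   ] F [-0.5  0.5 -2.2] w 0.286
```

View pics/c16.png

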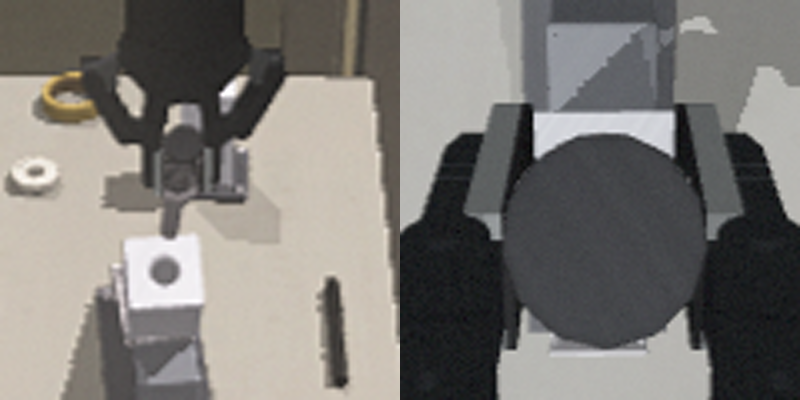

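```bash
python3 -c "
from h import *
p,R=st()
P=np.array([500.9,162.1,359.6])
for dx in (-2,-5,-8):
 for dg in (0,):
  for th in (28,30,32,34):
   t=np.radians(th); a=R@[np.sin(t),0,-np.cos(t)];n=R@[np.cos(t),0,np.sin(t)]
   g=P+R@[dx,0,-18.7]
   pc=p-P
   print(dx,th,'tip side',proj('side',g-135.7*a).round(1),'wrist disc',[proj('wrist',g+pc+30*a+k*n)[1].round(1) for k in (-13,13)],'collar',[proj('wrist',g+pc-30*a+k*17*n)[1].round(1) for k in (-1,1)],'tilt',np.degrees(np.arccos(a[2])).round(1))
"
```

```text
t 15.35 p [500.5 162.  358.1] head 97.01 z [ 0.015  0.022 -1.   ] F [-0.5  0.5 -2.2] w 0.286
-2 28 tip side [262.2 181.1] wrist disc [np.float64(303.4), np.float64(239.3)] collar [np.float64(288.6), np.float64(233.9)] tilt 26.9
-2 30 tip side [262.1 179.7] wrist disc [np.float64(300.9), np.float64(236.9)] collar [np.float64(290.6), np.float64(235.5)] tilt 28.9
-2 32 tip side [261.9 178.1] wrist disc [np.float64(298.3), np.float64(234.5)] collar [np.float64(292.5), np.float64(237.2)] tilt 30.9
-2 34 tip side [261.8 176.6] wrist disc [np.float64(295.7), np.float64(232.2)] collar [np.float64(294.3), np.float64(238.9)] tilt 32.8
-5 28 tip side [262.1 180.5] wrist disc [np.float64(309.3), np.float64(245.5)] collar [np.float64(292.7), np.float64(238.0)] tilt 26.9
-5 30 tip side [262. 179.] wrist disc [np.float64(306.9), np.float64(243.1)] collar [np.float64(294.6), np.float64(239.7)] tilt 28.9
-5 32 tip side [261.8 177.5] wrist disc [np.float64(304.4), np.float64(240.7)] collar [np.float64(296.5), np.float64(241.3)] tilt 30.9
-5 34 tip side [261.7 176. ] wrist disc [np.float64(301.8), np.float64(238.4)] collar [np.float64(298.4), np.float64(243.0)] tilt 32.8
-8 28 tip side [262.  179.9] wrist disc [np.float64(315.2), np.float64(251.7)] collar [np.float64(296.6), np.float64(242.1)] tilt 26.9
-8 30 tip side [261.9 178.4] wrist disc [np.float64(312.8), np.float64(249.2)] collar [np.float64(298.6), np.float64(243.8)] tilt 28.9
-8 32 tip side [261.7 176.9] wrist disc [np.float64(310.3), np.float64(246.8)] collar [np.float64(300.5), np.float64(245.4)] tilt 30.9
-8 34 tip side [261.6 175.4] wrist disc [np.float64(307.8), np.float64(244.5)] collar [np.float64(302.4), np.float64(247.1)] tilt 32.8
```

```bash
cat >> h.py <<'E'
TH=np.radians(31.5);L=135.;DX=-4.3
H=np.array([483.2,-323.,115.])
def goh(up,dxu=0):
    p,R=st();g=p+R@[DX,0,-18.7];a=R@[np.sin(TH),0,-np.cos(TH)];t=g-L*a
    d=R.T@(H+[0,0,up]-t);d[0]+=dxu
    print("tip",t.round(1),"rel H",(t-H).round(1),"a",a.round(3),"tool units to",up,(d/200).round(4),d.round(1));return t
E
python3 -c "
from h import *
goh(120);goh(30)"
```

```text
t 15.35 p [500.5 162.  358.1] head 97.01 z [ 0.015  0.022 -1.   ] F [-0.5  0.5 -2.2] w 0.286
tip [511.   89.9 260.2] rel H [ 27.8 412.9 145.2] a [-0.077  0.499  0.863] tool units to 120 [-2.0343 -0.3914  0.0776] [-406.9  -78.3   15.5]
t 15.35 p [500.5 162.  358.1] head 97.01 z [ 0.015  0.022 -1.   ] F [-0.5  0.5 -2.2] w 0.286
tip [511.   89.9 260.2] rel H [ 27.8 412.9 145.2] a [-0.077  0.499  0.863] tool units to 30 [-2.0435 -0.3994  0.5274] [-408.7  -79.9  105.5]
```

Request:
step_arm(commands=[[[-0.15, -0.03, 0, 0], [-0.2, -0.04, 0, 0], [-0.2, -0.04, 0, 0], [-0.2, -0.04, 0, 0], [-0.2, -0.04, 0, 0], [-0.2, -0.04, 0, 0], [-0.2, -0.04, 0, 0], [-0.2, -0.04, 0, 0]]])

```text
t: 16.15
ee_pos: [471.7, -159.8, 334.7]
tool_rot: [-2.058, -2.351, -0.021]
contact_force: [1.6, -0.2, -3.2]
grip_width: 0.283
```

Request:
step_arm(commands=[[[-0.2, -0.04, 0.03, 0], [-0.15, -0.03, 0.03, 0], [-0.05, -0.01, 0.02, 0], [0, 0, 0, 0], [0, 0, 0, 0]]])

```text
t: 16.65
ee_pos: [458.1, -252.2, 308.3]
tool_rot: [-2.072, -2.329, -0.011]
contact_force: [-0.6, 1.1, -2.8]
grip_width: 0.294
```

```bash
python3 -c "
from h import *
goh(40)"
```

```text
t 16.65 p [ 458.1 -252.2  308.3] head 96.65 z [-0.013  0.022 -1.   ] F [-0.6  1.1 -2.8] w 0.294
tip [ 465.5 -324.5  210.2] rel H [-17.7  -1.5  95.2] a [-0.049  0.5    0.864] tool units to 40 [-0.0092  0.0917  0.275 ] [-1.8 18.3 55. ]
```

Request:
step_arm(commands=[[[0, 0.045, 0.06, 0], [-0.005, 0.04, 0.08, 0], [-0.005, 0.01, 0.08, 0], [0, 0, 0.04, 0], [0, 0, 0, 0], [0, 0, 0, 0]]])

```text
t: 17.25
ee_pos: [481.2, -242.7, 250.5]
tool_rot: [-2.057, -2.338, -0.015]
contact_force: [-0.2, -0.4, -2.0]
grip_width: 0.282
```

```bash
python3 -c "
from h import *
t=goh(20)
for n in ('side','wrist'): cv2.imwrite(f'pics/{n}17.png',r.get_image(n))
print(proj('side',t),proj('side',H))
a=cv2.imread('pics/side17.png')[90:170,235:315];b=cv2.imread('pics/wrist17.png')[180:340,175:335]
cv2.imwrite('pics/c17.png',np.hstack([cv2.resize(x,(400,400),interpolation=cv2.INTER_CUBIC) for x in (a,b)]))"
```

```text
t 17.25 p [ 481.2 -242.7  250.5] head 97.32 z [-0.014  0.025 -1.   ] F [-0.2 -0.4 -2. ] w 0.282
tip [ 489.4 -314.5  152.1] rel H [ 6.2  8.5 37.1] a [-0.055  0.497  0.866] tool units to 20 [-0.0407 -0.0353  0.0849] [-8.1 -7.1 17. ]
[270.46871917 132.30769377] [272.0451032  139.24919863]
```

View pics/c17.png

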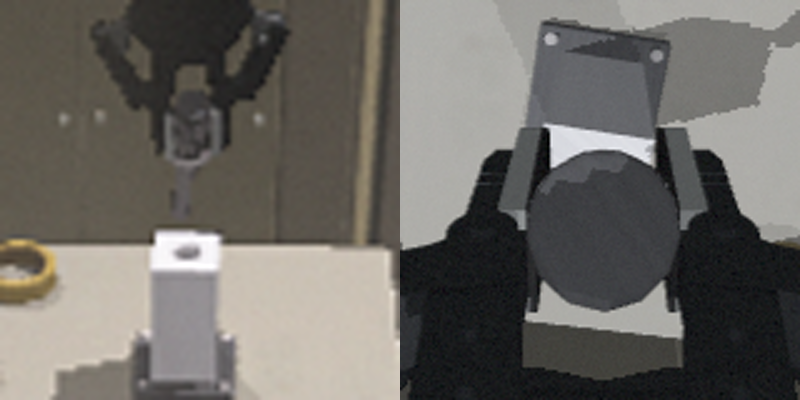

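Request:
step_arm(commands=[[[-0.035, -0.025, 0.04, 0], [-0.005, -0.005, 0.04, 0], [0, 0, 0, 0], [0, 0, 0, 0]]])

```text
t: 17.75
ee_pos: [475.7, -253.2, 234.8]
tool_rot: [-2.061, -2.339, -0.017]
contact_force: [-0.1, -0.4, -1.4]
grip_width: 0.286
```

```bash
python3 -c "
from h import *
t=goh(-8)
for n in ('side',): cv2.imwrite(f'pics/{n}18.png',r.get_image(n))
print(proj('side',t),proj('side',H))
a=cv2.imread('pics/side18.png')[90:170,235:315]
cv2.imwrite('pics/c18.png',np.hstack([cv2.resize(x,(500,500),interpolation=cv2.INTER_CUBIC) for x in (a,)]))"
```

```text
t 17.75 p [ 475.7 -253.2  234.8] head 97.21 z [-0.011  0.024 -1.   ] F [-0.1 -0.4 -1.4] w 0.286
tip [ 484.  -325.1  136.6] rel H [ 0.8 -2.1 21.6] a [-0.057  0.498  0.866] tool units to -8 [ 0.0071 -0.0017  0.1481] [ 1.4 -0.3 29.6]
[271.88126779 134.20057692] [272.0451032  139.24919863]
```

View pics/c18.png

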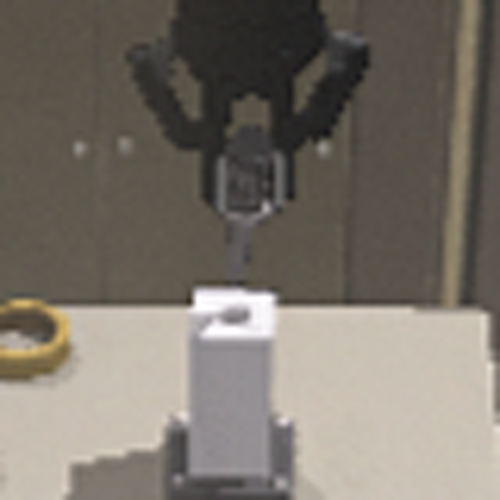

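Request:
step_arm(commands=[[[0.01, 0.004, 0.04, 0], [0.003, 0, 0.04, 0], [0, 0, 0.03, 0], [0, 0, 0, 0], [0, 0, 0, 0]]])

```text
t: 18.3
ee_pos: [476.1, -249.0, 210.6]
tool_rot: [-2.06, -2.339, -0.017]
contact_force: [1.3, -0.1, -2.0]
grip_width: 0.285
```

```bash
python3 -c "
from h import *
t=goh(-8)
for n in ('side',): cv2.imwrite(f'pics/{n}19.png',r.get_image(n))
a=cv2.imread('pics/side19.png')[90:170,235:315]
cv2.imwrite('pics/c19.png',np.hstack([cv2.resize(x,(500,500),interpolation=cv2.INTER_CUBIC) for x in (a,)]))"
```

```text
t 18.3 p [ 476.1 -249.   210.6] head 97.27 z [-0.011  0.025 -1.   ] F [ 1.3 -0.1 -2. ] w 0.285
tip [ 484.5 -320.8  112.3] rel H [ 1.3  2.2 -2.7] a [-0.057  0.497  0.866] tool units to -8 [-0.0105 -0.0075  0.0265] [-2.1 -1.5  5.3]
```

View pics/c19.png

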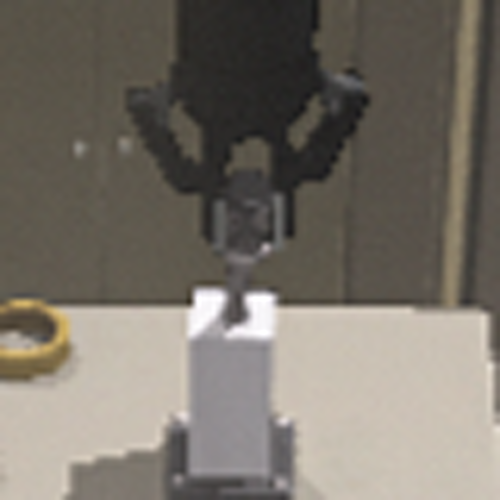

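Request:
step_arm(commands=[[[-0.006, 0, 0.015, 0], [-0.003, 0, 0.015, 0], [0, 0, 0.008, 0], [0, 0, 0, 0]]])

```text
t: 18.75
ee_pos: [476.8, -251.6, 203.3]
tool_rot: [-2.062, -2.341, -0.018]
contact_force: [-0.4, 0.2, -1.7]
grip_width: 0.288
```

```bash
python3 -c "
from h import *
t=goh(-8)"
```

```text
t 18.75 p [ 476.8 -251.6  203.3] head 97.25 z [-0.009  0.023 -1.   ] F [-0.4  0.2 -1.7] w 0.288
tip [ 485.3 -323.6  105.1] rel H [ 2.1 -0.6 -9.9] a [-0.058  0.498  0.865] tool units to -8 [ 0.0047 -0.0103 -0.0094] [ 0.9 -2.1 -1.9]
```

Request:
step_arm(commands=[[[0, -0.006, 0, 0], [-0.04, 0, -0.02, 0], [-0.04, 0, -0.016, 0], [-0.04, 0, -0.013, 0], [-0.04, 0, -0.01, 0], [0, 0, 0, 0]]], squeeze=40)

```text
t: 19.35
ee_pos: [480.4, -282.0, 214.9]
tool_rot: [-2.053, -2.34, -0.025]
contact_force: [-0.2, 2.7, -2.1]
grip_width: 0.286
```

```bash
python3 -c "
from h import *
p,R=st();d=p-H;print(d@R[:,0],d@R[:,1])
for n in ('side','wrist'): cv2.imwrite(f'pics/{n}20.png',r.get_image(n))
a=cv2.imread('pics/side20.png')[90:170,235:315];b=cv2.imread('pics/wrist20.png')[180:340,175:335]
cv2.imwrite('pics/c20.png',np.hstack([cv2.resize(x,(400,400),interpolation=cv2.INTER_CUBIC) for x in (a,b)]))"
```

```text
t 19.35 p [ 480.4 -282.   214.9] head 97.47 z [-0.011  0.031 -0.999] F [-0.2  2.7 -2.1] w 0.286
44.19865983424851 1.8624494777993776
```

View pics/c20.png

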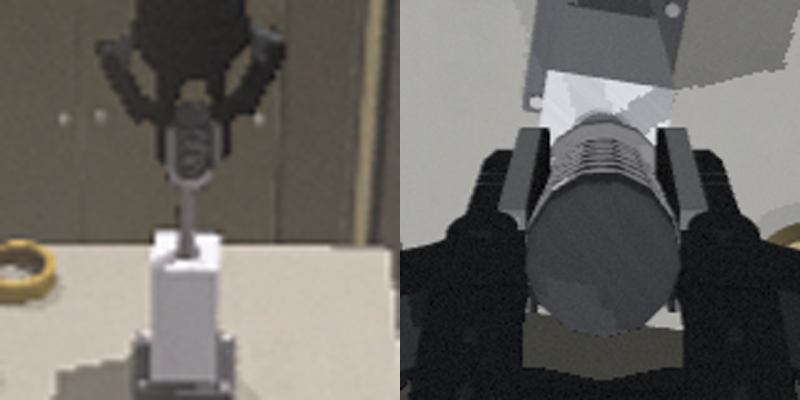

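Request:
step_arm(commands=[[[-0.04, 0, -0.012, 0], [-0.04, 0, -0.008, 0], [-0.04, 0, -0.004, 0], [-0.04, 0, 0, 0], [-0.03, 0, 0, 0], [0, 0, 0, 0]]])

```text
t: 20.05
ee_pos: [485.5, -320.8, 217.9]
tool_rot: [-2.05, -2.34, -0.025]
contact_force: [-0.1, 1.9, -1.6]
grip_width: 0.286
```

```bash
python3 -c "
from h import *
p,R=st();d=p-H;print(d@R[:,0],d@R[:,1])
for n in ('side','wrist'): cv2.imwrite(f'pics/{n}21.png',r.get_image(n))
a=cv2.imread('pics/side21.png')[90:170,235:315];b=cv2.imread('pics/wrist21.png')[180:340,175:335]
cv2.imwrite('pics/c21.png',np.hstack([cv2.resize(x,(400,400),interpolation=cv2.INTER_CUBIC) for x in (a,b)]))"
```

```text
t 20.05 p [ 485.5 -320.8  217.9] head 97.57 z [-0.012  0.032 -0.999] F [-0.1  1.9 -1.6] w 0.286
5.345525614873041 1.7398235781614957
```

View pics/c21.png

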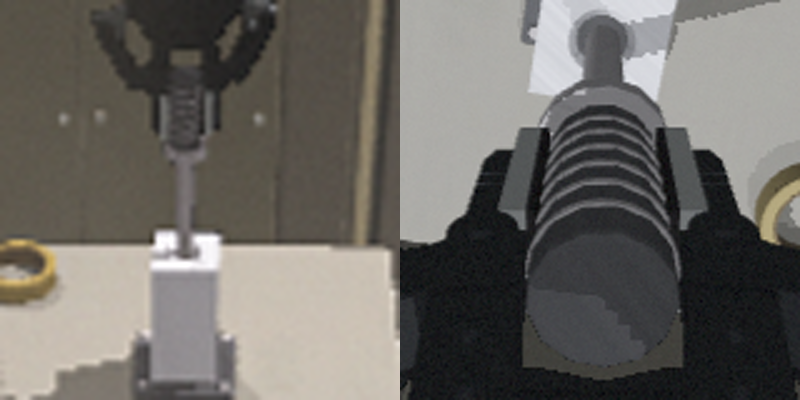

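Request:
step_arm(commands=[[[-0.002, 0, 0.05, 0], [-0.002, 0, 0.05, 0], [-0.002, 0, 0.05, 0], [0, 0, 0, 0]]])

```text
t: 20.55
ee_pos: [484.7, -319.9, 184.5]
tool_rot: [-2.048, -2.341, -0.023]
contact_force: [-0.3, 0.8, -2.4]
grip_width: 0.284
```

```bash
python3 -c "
from h import *
p,R=st();d=p-H;print(d@R[:,0],d@R[:,1],(R.T@[0,0,-1]).round(3))
for n in ('side','wrist'): cv2.imwrite(f'pics/{n}22.png',r.get_image(n))
a=cv2.imread('pics/side22.png')[90:170,235:315];b=cv2.imread('pics/wrist22.png')[180:340,175:335]
cv2.imwrite('pics/c22.png',np.hstack([cv2.resize(x,(400,400),interpolation=cv2.INTER_CUBIC) for x in (a,b)]))"
```

```text
t 20.55 p [ 484.7 -319.9  184.5] head 97.62 z [-0.014  0.032 -0.999] F [-0.3  0.8 -2.4] w 0.284
5.183948847947253 1.2734297458899266 [-0.033  0.009  0.999]
```

View pics/c22.png

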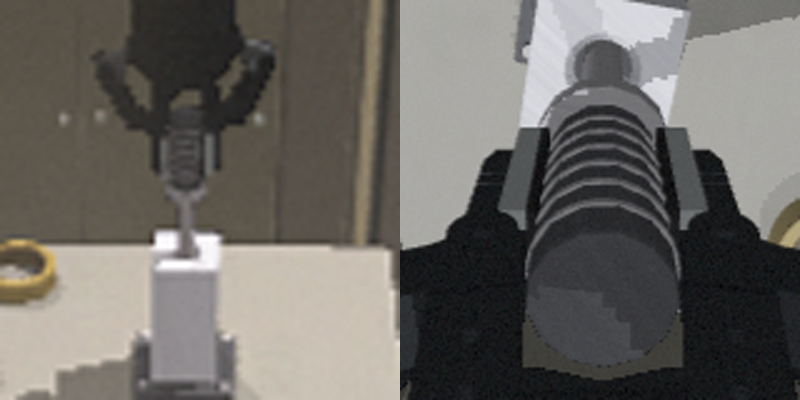

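Sliding freely. Continue down with about 50 mm to go.

Request:
step_arm(commands=[[[-0.002, 0, 0.05, 0], [-0.002, 0, 0.05, 0], [-0.002, 0, 0.05, 0], [0, 0, 0.03, 0], [0, 0, 0, 0]]])

```text
t: 21.15
ee_pos: [485.0, -320.1, 147.0]
tool_rot: [-2.048, -2.342, -0.025]
contact_force: [-0.2, 0.6, -3.4]
grip_width: 0.286
```

```bash
python3 -c "
from h import *
p,R=st();d=p-H;print(d@R[:,0],d@R[:,1],(R.T@[0,0,-1]).round(3))"
```

```text
t 21.15 p [ 485.  -320.1  147. ] head 97.65 z [-0.012  0.032 -0.999] F [-0.2  0.6 -3.4] w 0.286
3.7025263621743747 1.9540164812831027 [-0.033  0.008  0.999]
```

Request:
step_arm(commands=[[[0, 0, 0.04, 0], [0, 0, 0.025, 0], [0, 0, 0, 0]]])

```text
t: 21.45
ee_pos: [485.2, -320.1, 133.1]
tool_rot: [-2.049, -2.343, -0.024]
contact_force: [0.0, 1.6, -2.6]
grip_width: 0.285
```

```bash
python3 -c "
from h import *
st()
for n in ('side','wrist'): cv2.imwrite(f'pics/{n}23.png',r.get_image(n))
a=cv2.imread('pics/side23.png')[90:170,235:315];b=cv2.imread('pics/wrist23.png')[180:340,175:335]
cv2.imwrite('pics/c23.png',np.hstack([cv2.resize(x,(400,400),interpolation=cv2.INTER_CUBIC) for x in (a,b)]))"
```

```text
t 21.45 p [ 485.2 -320.1  133.1] head 97.64 z [-0.011  0.031 -0.999] F [ 0.   1.6 -2.6] w 0.285
```

View pics/c23.png

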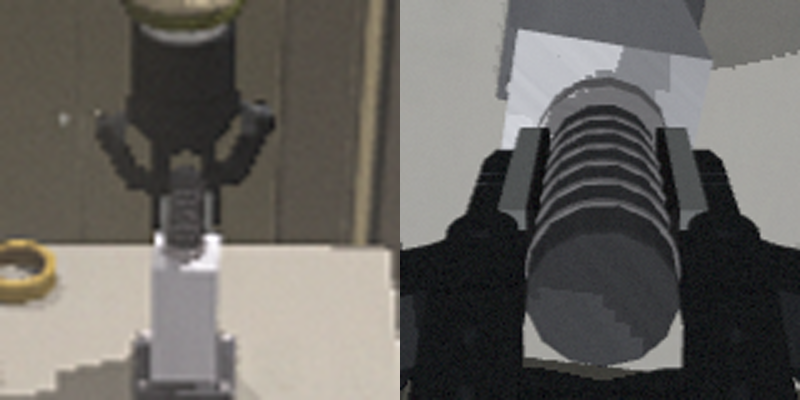

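Request:
step_arm(commands=[[[0, 0, 0.012, 0], [0, 0, 0.008, 0], [0, 0, 0, 0]]])

```text
t: 21.85
ee_pos: [485.5, -320.4, 131.4]
tool_rot: [-2.05, -2.344, -0.026]
contact_force: [-1.7, 1.8, -2.7]
grip_width: 0.284
```

Request:
step_arm(commands=[[[0, 0, 0, 0], [0, 0, 0, 0], [0, 0, 0, 0], [0, 0, 0, 0], [0, 0, 0, 0], [0, 0, 0, 0], [0, 0, 0, 0]]], grip=1)

```text
t: 22.55
ee_pos: [486.4, -322.7, 132.7]
tool_rot: [-2.055, -2.347, -0.025]
contact_force: [-0.9, 0.8, -0.9]
grip_width: 1.003
```

```bash
python3 -c "
from h import *
st()
for n in ('side','wrist'): cv2.imwrite(f'pics/{n}24.png',r.get_image(n))
a=cv2.imread('pics/side24.png')[90:170,235:315];b=cv2.imread('pics/wrist24.png')[150:350,155:355]
cv2.imwrite('pics/c24.png',np.hstack([cv2.resize(x,(400,400),interpolation=cv2.INTER_CUBIC) for x in (a,b)]))"
```

```text
t 22.55 p [ 486.4 -322.7  132.7] head 97.59 z [-0.006  0.026 -1.   ] F [-0.9  0.8 -0.9] w 1.003
```

View pics/c24.png

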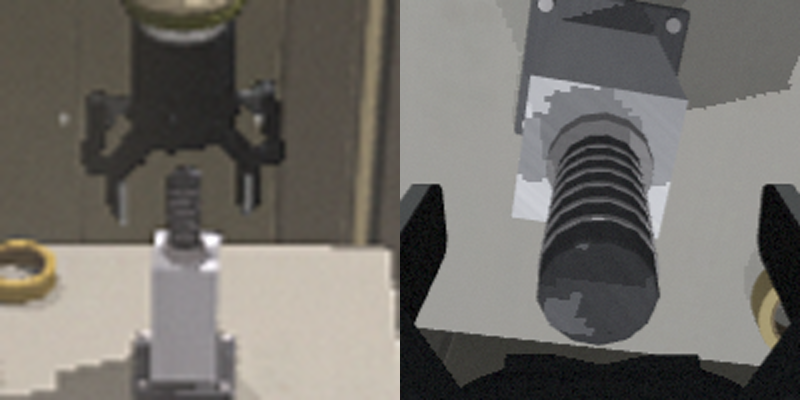

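Request:
step_arm(commands=[[[0, 0, -0.05, 0], [0, 0, -0.1, 0], [0, 0, -0.1, 0], [0, 0, -0.15, 0], [0, 0, -0.2, 0], [0, 0, -0.2, 0], [0.2, 0, -0.05, 0], [0.2, 0, 0, 0]]])

```text
t: 23.45
ee_pos: [474.0, -252.7, 315.4]
tool_rot: [-2.071, -2.335, -0.018]
contact_force: [0.1, 0.2, 0.3]
grip_width: 0.996
```

Request:
step_arm(commands=[[[0, 0, 0, 0], [0, 0, 0, 0], [0, 0, 0, 0]]])

```text
t: 23.75
ee_pos: [475.2, -248.4, 318.8]
tool_rot: [-2.064, -2.344, -0.026]
contact_force: [0.0, -0.3, -0.5]
grip_width: 1.002
```

```bash
python3 -c "
from h import *
st()
for n in ('side','top','wrist'): cv2.imwrite(f'pics/{n}25.png',r.get_image(n))
a=cv2.imread('pics/side25.png')[95:175,225:305];b=cv2.imread('pics/top25.png')[150:220,220:310]
cv2.imwrite('pics/c25.png',np.hstack([cv2.resize(x,(400,400),interpolation=cv2.INTER_CUBIC) for x in (a,b)]))"
```

```text
t 23.75 p [ 475.2 -248.4  318.8] head 97.27 z [-0.002  0.024 -1.   ] F [ 0.  -0.3 -0.5] w 1.002
```

View pics/c25.png

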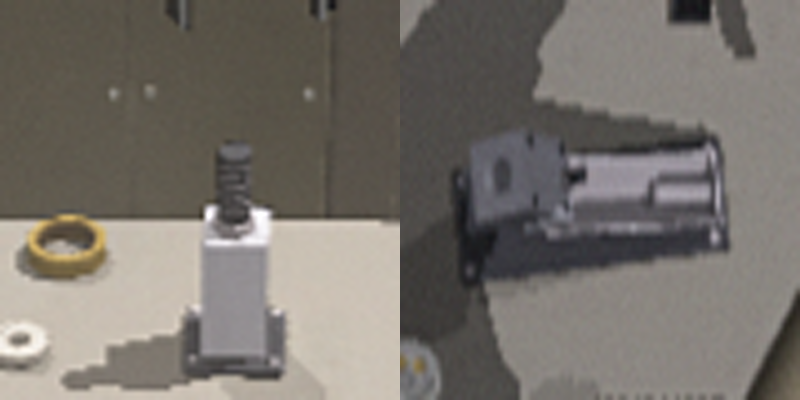

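View pics/wrist25.png

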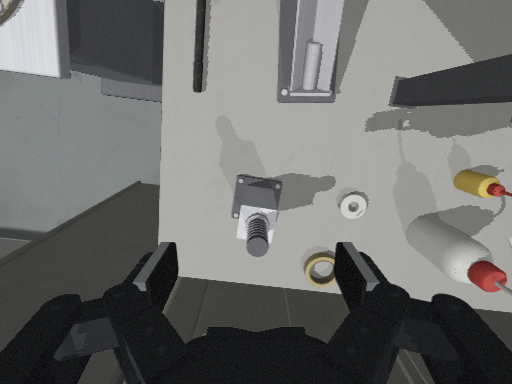

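```bash
python3 -c "
from h import *
im=cv2.imread('pics/wrist25.png');a=im[0:110,270:350];b=im[165:265,220:300]
cv2.imwrite('pics/c26.png',np.hstack([cv2.resize(x,(400,550) if i==0 else (400,550),interpolation=cv2.INTER_CUBIC) for i,x in enumerate((a,b))]))"
```

```text
(no output)
```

View pics/c26.png

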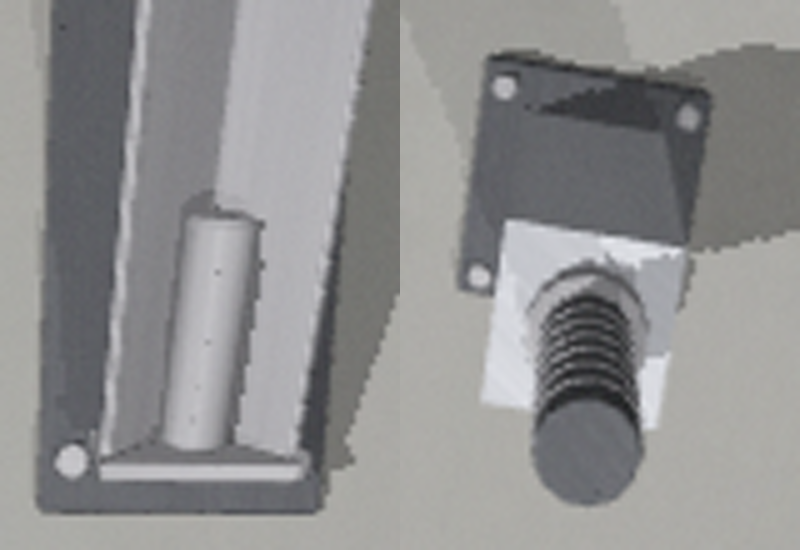

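```bash
python3 -c "
from h import *
f=lambda x,y:((x-400)/5+220-.4,y/5.5+165-.4)
print('handle top',plane('wrist',*f(587,452),183))
T=[plane('wrist',*f(*p),115) for p in [(507,219),(688,247),(660,430),(482,403)]];print('holder',np.mean(T,0))
print('collar top plane (center of visible ellipse) ',plane('wrist',*f(588,322),123))
print(r.state()['t'],r.state()['contact_force']);r.hand_in()"
```

```text
handle top [ 483.83273557 -321.1807296   183.        ]
holder [ 483.36227485 -321.77644585  115.        ]
collar top plane (center of visible ellipse)  [ 483.78603225 -317.10028887  123.        ]
23.9 [ 0.84954072 -0.54813173  0.80140118]
the job is handed in; nothing more can be done
```

I pushed the pin out and put the drift back in its holder, then handed the job in at 23.9 s. The hand-in gave no verdict.

**What I did:** The interface only turns the tool about its own axis. To tilt the drift, I let it pivot between the jaws by levering its tip in the holder's hole to about 27–30°. I then pushed its blade down the bore, at about 20 N, until the push force dropped away with the collar about at the mouth. Afterwards I drew it out, stood it upright the same way in the holder, lowered it and opened the jaws.

**Last checks, from the images:**
- **Pin:** it lies along the fold with its lower end at the stop.
- **Drift:** it stands in the holder with its collar on top. The handle's top centre is within about 1 mm of the holder's centre, measured horizontally.
- **Robot:** the arm is well clear with the jaws open, and the force reading is about zero.
- **Bystanders:** I saw no movement of those in view. I did not measure them or check the calculator and setting master again at the end.

**What disagreed:**
- **Holder position:** the side camera put it 4–6 mm from where the wrist camera put it. The first insertion into the hole tolerated this.
- **Collar:** a rough wrist-camera estimate of the collar's centre was about 4–5 mm off the holder's centre. The collar is partly hidden by the handle, so I trusted the handle-top reading.
- **Push depth:** my model read 101.7 mm where the collar allows only 100 mm. I put this down to a small grip-length error.

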